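# Load the culture dishes into the macro viewing stand

## Task

Load the viewing stand: lift the red spring plunger and twist it into its rest notch so that it stays up by itself, and with it parked there draw the tray fully out by its blue tab, put every culture dish from the bench flat into a pocket of its own, and push the tray fully home under the camera. Then twist the plunger back so that its pin springs down and locks the tray. Also turn the lamp dial until its white pointer meets the green marker; leave the marker and the other things on the bench where they are.

Things in the scene. Friction and masses are not known exactly. Their poses are not given: they have to be found in the camera images.
- stand: White viewing stand, fixed: a bed 120 (x) x 800 (y) mm, 30 mm high, on which the tray slides; a column at its +y end holds a camera head (90 mm wide, 125 to 264 mm above the bench) over the tray's home place, at y = +220 mm. Origin on the bench under the tray's line; x away from the robot, y along the bed to the column, z up. Place and yaw vary.
- tray (a joint): Aluminium tray, slide along the stand's y. 0 = fully home under the camera (end stop), 0.28 m = fully drawn out towards the stand's -y (end stop). Needs 2 N to move, stays where left. The plunger's 8 mm pin drops into a 14 mm hole in the tray's strip, and so locks it, only when the tray is home; elsewhere the pin rides on the strip (plunger at 0.008).
- tab (a point): Middle of the gripping part of the tray's blue upright pull tab: 14 mm thick along the stand's y, 40 mm wide along its x; its top is 18 mm above this point and it is clear for 30 mm below it. Moves with the tray; axes as the stand's. Nearest dish pocket wall is 100 mm away along +y.
- pocket0 (a point): Centre of the floor of the tray pocket nearest the tab. Pockets are 66 (stand x) x 63 to 66 (stand y) mm, floor 42 mm above the bench, walls 8 mm high above the floor and 5 mm thick, three in a row along the stand's y at 69 mm pitch. Moves with the tray, axes as the stand's.
- pocket1 (a point): Centre of the floor of the middle pocket, likewise.
- pocket2 (a point): Centre of the floor of the pocket nearest the column, likewise.
- plunger_grip (a point): Middle of the red grip bar of the spring plunger, on its vertical axis. The bar is 48 mm long along this point's x, 14 mm thick along its y, 32 mm high (16 mm above and below this point). It stands in a grey bracket on the robot's side of the bed; the collar top is 29 mm below this point with the pin down. It rises and turns with the plunger.
- plunger (a joint): Lift of the spring plunger, vertical: 0 = pin fully down in the tray's hole, up to 0.020 m (stop). The spring pulls down with 5 N at 0 and 10 N at 0.020. Parked in its rest notch it stands at about 0.0115.
- plunger_knob (a joint): Twist of the plunger, 0 (bar along the stand's x) to 1.15 rad (stop), growing anticlockwise seen from above. Turns only while lifted above 0.014 m: lift, twist to about 1.05 and let down into the green rest notch, 2.5 mm deep, which holds it between 0.87 and 1.15. To release, lift to 0.016-0.019, twist back to 0 and let go.
- dial (a joint): Angle of the black lamp dial on the grey control box, 0 to 4.2 rad, growing clockwise seen from above; friction 0.04 N m, stays where it is left.
- dial_grip (a point): Middle of the dial's grip bar, on its vertical axis, 100 mm above the bench: the bar is 54 mm long along this point's x and 14 mm thick along its y; it reaches 14 mm above and 16 mm below this point; below that is the dial's disc, 64 mm across.
- dial_tip (a point): Tip of the dial's white pointer, 36 mm from the dial's axis, on the -x side of dial_grip's axes. Turns with the dial.
- green_mark (a point): Inner end of the green marker on the control box, 36 mm from the dial's axis: the pointer tip must come to this point. The marker (5 mm high, 7 mm wide) sits on a stiff ring at another angle every time and must not be moved.
- wash_bottle: White wash bottle with red cap, 64 mm across, 170 mm high, origin under its centre; a bystander.
- pen: Blue marker pen lying on the bench, 12 mm across, 120 mm long along its y; a bystander. Origin on the bench under its middle.
- forceps: Steel forceps lying on the bench, 130 mm long along x, 9 mm wide, 6 mm high; a bystander. Origin on the bench under their middle.
- dish_a_mid (a point): Centre (half-way up) of a lidded round culture dish with amber contents, 54 mm across, 26 mm high, about 60 g, z up through its lid. May be absent (None).
- dish_b_mid (a point): Centre (half-way up) of a lidded round culture dish with crimson contents, 54 mm across, 26 mm high, about 60 g, z up through its lid. May be absent (None).
- dish_c_mid (a point): Centre (half-way up) of a lidded round culture dish with green contents, 54 mm across, 26 mm high, about 60 g, z up through its lid. May be absent (None).
- dish_d_mid (a point): Centre (half-way up) of a lidded round culture dish with violet contents, 54 mm across, 26 mm high, about 60 g, z up through its lid. May be absent (None).

How it is judged:
By the outcome, as a careful person would: the job done as asked, in the order asked, and still so for the second after the job is handed in, with the robot touching nothing.
Of dish_a, dish_b, dish_c, dish_d only 2 to 3 are there at a start; the rules pass over those that are not, and their reading is None.
At some moment in a run one of dish_a, dish_b, dish_c, dish_d may be knocked a few centimetres aside while the robot is not near it.
Once in a run the grip may slacken for a moment while it holds something.
It also fails if it takes over 208 s, if anything falls off the work surface, if the arm or the gripper's body presses on something with over 40 N, if the wrist force passes 120 N, or if a joint passes its speed limit or range.

## Robot

A 7-joint arm with a two-finger parallel gripper is mounted at the origin on the work surface. World frame = base frame: x ahead of the robot, y to its left, z up, the work surface at z = 0. Lengths are in m, angles in rad, forces in N, time in s.
With the tool pointing down it reaches from about 0.4 to 0.85 m from the base axis. Payload 4.5 kg.
Tool frame: the origin (TCP) lies on the centre line of the jaws, within the pads' length; the fingertips stand 8 mm ahead of it and the grasp point (between the pads) lies 11 mm behind it; z points along the fingers, x is the direction in which the jaws open and shut, and the axes are right-handed (so a half turn about z gives the same grasp; the last joint's range is limited). The gripper opens to 88 mm and grips with 3 to 60 N. Pads are 18 mm wide; open, the fingers measure 123 mm over their backs; the gripper's body (75 mm by 187 mm) begins 45 mm behind the grasp point.
Start: joints at [-1.14, 0.689, -0.195, 1.565, 0.157, 0.902, -0.215], TCP at [0.242, 0.576, 0.247] pointing down, gripper open.
Joint ranges: [-3.01, 3.01], [-0.46, 2.08], [-1.47, 1.51], [0.13, 2.56], [-1, 4.14], [0.04, 2.09], [-2.66, 2.66]. Speed limits (rad/s): [2.57, 2.57, 3.14, 3.14, 3.14, 3.14, 3.14].

## Interface

Orientations are given as a unit quaternion [x, y, z, w].
In Python, from plant import get_state, snapshot, finish_job, boxes_of, pinpoint gives the robot as it stands.
- The arm moves only by the shell command python3 -m creep 'ROWS' [FORCE]. ROWS is JSON, a list of rows, each an object with "hand": the finger opening in m, from 0 to 0.0881; "slide": the shift along the tool's x, y, z in m, a list of three; "turn": the turn about the tool's z in degrees. A call has 1 to 5 rows; each row shifts and turns the commanded pose from where the row before left it, along the tool's axes as they then stand; what a row does not reach is not made up. A row lasts 1/8 s, in which the tool goes at most 62.5 mm and 10.7 degrees, less where a joint would pass 70% of its speed; a pose out of reach is approached as far as the arm can. A call is refused whole if a number of a shift passes 0.0625 or a number of a turn 10.7, either way. A call with a gripper value outside its range is refused whole. The fingers move at their own pace and stop on an object; FORCE is the grip in N (left out, the last holds). Time passes only in rows, so rows that do not move let the fingers close. It gives the time, the measured TCP pose, the force and the opening at its end, in the units of the state.
- get_state(): the state, without advancing time (a new reading comes with each control period).
- snapshot(name): name is "side" or "top"; returns a dict with "frame" (384x512x3 uint8, red, green, blue), "depth" (384x512 float32, m along the optical axis (not along the pixel's ray), 0 where there is no reading), "mtx" (3x3 intrinsics, pixels), "camera_from_world" (4x4, takes a point from world to camera coordinates). Camera axes: x right, y down, z forward; pixel columns grow to the right and rows downward; lengths in m; the calibration is good to about 2 mm. A picture is of the moment at which its call begins.
- finish_job(): hands the job in, once; it reports no verdict.
Trained networks look in a picture, given as the dict that the camera call returned (one of the last four; its "shot" number tells which), for a name from the list of things; names that differ only in an ending like _2 or _b are one class to them, and where a whole thing is asked for, a point or a joint stands for the part that bears it (a point fixed in the world has none). Each returns a list of dicts, best first, with "conf" (0 to 1); they miss things now and then, are a little off and sometimes report something else, mostly with a low value. They report only what shows in the picture. A call takes as long as a camera call.
- boxes_of(target, picture): "uv" ([column, row] in pixels, amid what is visible of it).
- pinpoint(target, picture): "uv" ([column, row] in pixels: a listed point, or the origin of a listed thing).
The state is a dict: "clock": time; "q": joint angles; "qd": joint speeds; "joint_torque": joint torques, N m; "tool_pos": TCP position; "eef_rot": TCP orientation; "contact_force": force on the tool from outside, world axes, zero at the start; "moment": the same for the moment, N m; "opening": opening from 0.0 (shut) to 1.0 (fully open).
Only numpy, scipy, OpenCV 4.12 (cv2) and the standard library are available. Lean on these libraries where they do the work, as an engineer would, in place of code of your own. Each camera call takes 0.05 s, during which the arm holds its last target.

## Working session

There is one attempt and no reset: what is moved stays moved. The work goes in short steps, Python scripts to look and compute and a shell command to move; the robot and the scene stay as the last step left them, time stands still between calls to the robot, and variables do not carry over. Pictures are saved under pics/ and viewed, and the job is handed in when it is done.

```bash
ls; mkdir -p pics; cat > h.py <<'E'
import numpy as np,cv2
from plant import *
from scipy.spatial.transform import Rotation as R
def save(s,name,crop=None,scale=1.5):
    im=cv2.cvtColor(s["frame"],cv2.COLOR_RGB2BGR)
    if crop: im=im[crop[1]:crop[3],crop[0]:crop[2]]
    im=cv2.resize(im,None,fx=scale,fy=scale,interpolation=cv2.INTER_CUBIC)
    cv2.imwrite("pics/"+name,im)
def ray(s,uv):
    T=np.array(s["camera_from_world"]);K=np.array(s["mtx"])
    d=np.linalg.inv(K)@np.array([uv[0],uv[1],1.0]);Rm=T[:3,:3];o=-Rm.T@T[:3,3]
    return o,Rm.T@d
def atz(s,uv,z):
    o,d=ray(s,uv);return o+d*(z-o[2])/d[2]
def dep(s,uv):
    o,d=ray(s,uv);z=s["depth"][int(round(uv[1])),int(round(uv[0]))];return o+d*z
def proj(s,p):
    T=np.array(s["camera_from_world"]);K=np.array(s["mtx"])
    c=T[:3,:3]@np.array(p)+T[:3,3];u=K@c;return u[:2]/u[2]
def st():
    g=get_state();np.set_printoptions(precision=4,suppress=True)
    Rm=R.from_quat(g["eef_rot"]).as_matrix()
    print("t",g["clock"],"tcp",np.array(g["tool_pos"]),"F",np.array(g["contact_force"]).round(1),"open",g["opening"])
    print("toolx",Rm[:,0],"tooly",Rm[:,1],"toolz",Rm[:,2],"q",np.array(g["q"]).round(2))
    return g,Rm
E
python3 - <<'E'
from h import *
st()
a=snapshot("top");save(a,"top0.png")
b=snapshot("side");save(b,"side0.png")
for s,n in((a,"top"),(b,"side")):
    print(n,s["mtx"].tolist(),ray(s,(256,192)))
for nm in "tab pocket0 pocket2 plunger_grip dial_grip dial_tip green_mark dish_a_mid dish_b_mid dish_c_mid dish_d_mid stand wash_bottle pen forceps".split():
    print(nm,[( [round(float(v),1) for v in d["uv"]],round(d["conf"],2)) for d in pinpoint(nm,a)[:4]],[( [round(float(v),1) for v in d["uv"]],round(d["conf"],2)) for d in pinpoint(nm,b)[:4]])
E
```

```text
pics
t 0.0 tcp [0.2413 0.5759 0.2459] F [ 0.1 -0.2 -0.2] open 0.9992396524287696
toolx [ 0.3864  0.9223 -0.0018] tooly [ 0.9223 -0.3864  0.0001] toolz [-0.0006 -0.0017 -1.    ] q [-1.14  0.69 -0.19  1.57  0.16  0.9  -0.22]
top [[372.46779506967147, 0.0, 260.42504075353753], [0.0, 372.46779506967147, 187.2344574591547], [0.0, 0.0, 1.0]] (array([ 0.3374, -0.0528,  1.0599]), array([ 0.1768,  0.0344, -0.9838]))
side [[358.99327192263166, 0.0, 257.2658220764221], [0.0, 358.99327192263166, 193.10310923690028], [0.0, 0.0, 1.0]] (array([ 0.2306, -0.6473,  0.8415]), array([ 0.2746,  0.6005, -0.751 ]))
tab [([259.2, 156.0], 0.7)] [([284.1, 177.2], 0.84)]
pocket0 [([159.2, 155.6], 0.87), ([182.3, 156.9], 0.73), ([207.0, 159.8], 0.57)] [([257.8, 144.5], 0.97), ([264.3, 155.5], 0.64), ([252.3, 128.7], 0.59)]
pocket2 [([159.2, 155.6], 0.87), ([182.3, 156.9], 0.73), ([207.0, 159.8], 0.57)] [([257.8, 144.5], 0.97), ([264.3, 155.5], 0.64), ([252.3, 128.7], 0.59)]
plunger_grip [([214.1, 180.3], 0.51)] [([245.0, 153.0], 0.78), ([218.1, 269.6], 0.58)]
dial_grip [([127.9, 257.6], 0.71)] [([166.6, 132.6], 0.77)]
dial_tip [([136.1, 273.0], 0.65)] [([157.2, 143.1], 0.81)]
green_mark [([116.9, 260.5], 0.54)] [([159.5, 132.8], 0.59)]
dish_a_mid [([391.8, 186.4], 0.56)] [([322.1, 308.5], 0.8), ([228.8, 213.4], 0.35)]
dish_b_mid [] []
dish_c_mid [([205.3, 160.6], 0.72), ([264.7, 226.5], 0.57)] [([230.6, 213.0], 0.62), ([287.3, 175.1], 0.61)]
dish_d_mid [] [([253.7, 132.0], 0.67)]
stand [([258.6, 169.0], 0.72), ([388.1, 189.1], 0.6)] [([283.1, 193.8], 0.9)]
wash_bottle [] []
pen [([314.9, 260.5], 0.67)] [([281.9, 195.7], 0.74), ([217.2, 271.5], 0.49), ([245.9, 150.8], 0.49)]
forceps [([211.9, 227.8], 0.59)] [([209.4, 187.8], 0.55), ([323.7, 310.3], 0.34)]
```

View pics/top0.png

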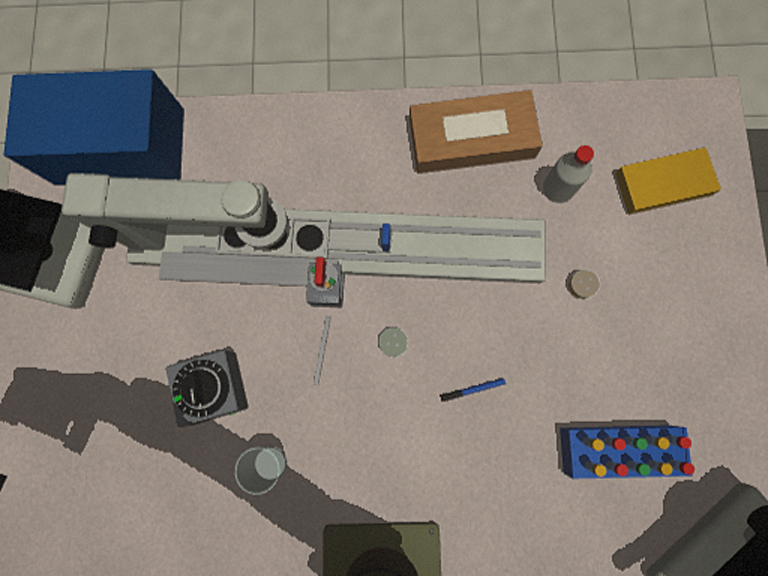

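View pics/side0.png

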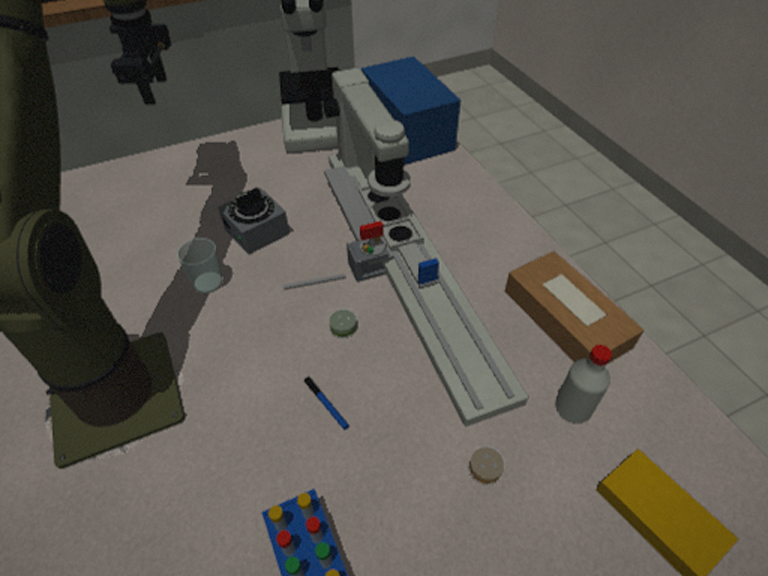

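```bash
python3 - <<'E'
from h import *
a=snapshot("top");b=snapshot("side");save(a,"t1.png",(90,100,290,290),4);save(b,"s1.png",(130,100,330,250),4)
np.set_printoptions(precision=4,suppress=True)
for n,ua,ub,z in [("tab",(259.2,156),(284.1,177.2),None),("plg",(214.1,180.3),(245,153),None),("dialgrip",(127.9,257.6),(166.6,132.6),.1),("tip",(136.1,273),(157.2,143.1),None),("mark",(116.9,260.5),(159.5,132.8),None),("p0",(207,159.8),(264.3,155.5),.042),("p1",(182.3,156.9),(257.8,144.5),.042),("p2",(159.2,155.6),(252.3,128.7),.042),("dA",(391.8,186.4),(322.1,308.5),.013),("dC",(264.7,226.5),(230.6,213),.013),("bottle",(380,122),(384,270),None),("pen",(314.9,260.5),(217,270),.006),("forc",(211.9,227.8),(209.4,187.8),.003)]:
    o,d=ray(a,ua);p,e=ray(b,ub)
    s=np.linalg.lstsq(np.c_[d,-e],p-o,rcond=None)[0]
    x1=o+d*s[0];x2=p+e*s[1]
    print(n,(x1+x2)/2,"gap",np.linalg.norm(x1-x2).round(4), "z-given",(atz(a,ua,z),atz(b,ub,z)) if z else "", dep(a,ua),dep(b,ub))
for uv in [(363,148),(363,186),(86,174)]:
    print("bedcorner",atz(a,uv,.03),dep(a,uv))
E
```

```text
tab [ 0.6068 -0.029   0.0891] gap 0.0068 z-given  [ 0.6094 -0.0299  0.0922] [ 0.6035 -0.0284  0.0886]
plg [0.5375 0.0898 0.1128] gap 0.009 z-given  [0.5402 0.0877 0.1207] [0.5311 0.0858 0.117 ]
dialgrip [0.3505 0.3176 0.0862] gap 0.0016 z-given (array([0.3495, 0.3125, 0.1   ]), array([0.3491, 0.2997, 0.1   ])) [0.3493 0.307  0.1143] [0.3494 0.3024 0.0979]
tip [0.3107 0.3007 0.069 ] gap 0.0021 z-given  [0.3098 0.2994 0.0732] [0.3119 0.3025 0.0674]
mark [0.3382 0.3572 0.0615] gap 0.0101 z-given  [0.3431 0.3528 0.0701] [0.3271 0.2985 0.1078]
p0 [0.614  0.1192 0.0466] gap 0.004 z-given (array([0.6173, 0.1196, 0.042 ]), array([0.6141, 0.1237, 0.042 ])) [0.6173 0.1196 0.0418] [0.6151 0.1257 0.0399]
p1 [0.6276 0.1936 0.0303] gap 0.0076 z-given (array([0.6281, 0.1901, 0.042 ]), array([0.618 , 0.1816, 0.042 ])) [0.6007 0.1672 0.1379] [0.6196 0.1851 0.0386]
p2 [0.6309 0.2533 0.0526] gap 0.0004 z-given (array([0.6342, 0.2565, 0.042 ]), array([0.6361, 0.2654, 0.042 ])) [0.6049 0.2259 0.1425] [0.5907 0.1633 0.1314]
dA [ 0.5207 -0.3945  0.0287] gap 0.013 z-given (array([ 0.5299, -0.4018,  0.013 ])
[... 187 characters left out ...]
18, -0.0272,  0.013 ])) [ 0.4253 -0.0385  0.0271] [ 0.4292 -0.0351  0.0236]
bottle [ 0.7108 -0.3765  0.0343] gap 0.0088 z-given  [ 0.6898 -0.3564  0.1034] [ 0.6931 -0.3831  0.056 ]
pen [ 0.3301 -0.1757 -0.0032] gap 0.0016 z-given (array([ 0.3294, -0.1745,  0.006 ]), array([ 0.3299, -0.1809,  0.006 ])) [ 0.3295 -0.1736  0.0134] [ 0.3296 -0.1822  0.0083]
forc [ 0.4225  0.1156 -0.0134] gap 0.0137 z-given (array([0.4279, 0.1119, 0.003 ]), array([0.4121, 0.1018, 0.003 ])) [ 0.4282  0.1124 -0.0006] [0.4122 0.102  0.0028]
bedcorner [ 0.6406 -0.325   0.03  ] [ 0.6412 -0.3255  0.0282]
bedcorner [ 0.5304 -0.3165  0.03  ] [ 0.5314 -0.3178  0.0248]
bedcorner [0.5899 0.4706 0.03  ] [0.5902 0.4712 0.0288]
```

```bash
python3 -m creep --help | head -30
```

```text
invalid input: not JSON, or not a number
```

View pics/t1.png

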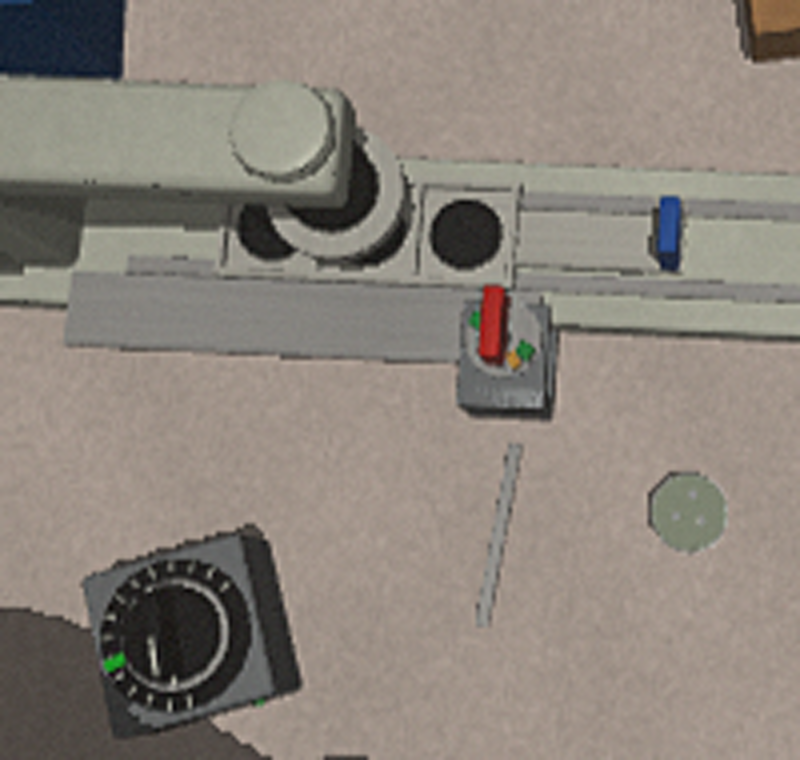

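View pics/s1.png

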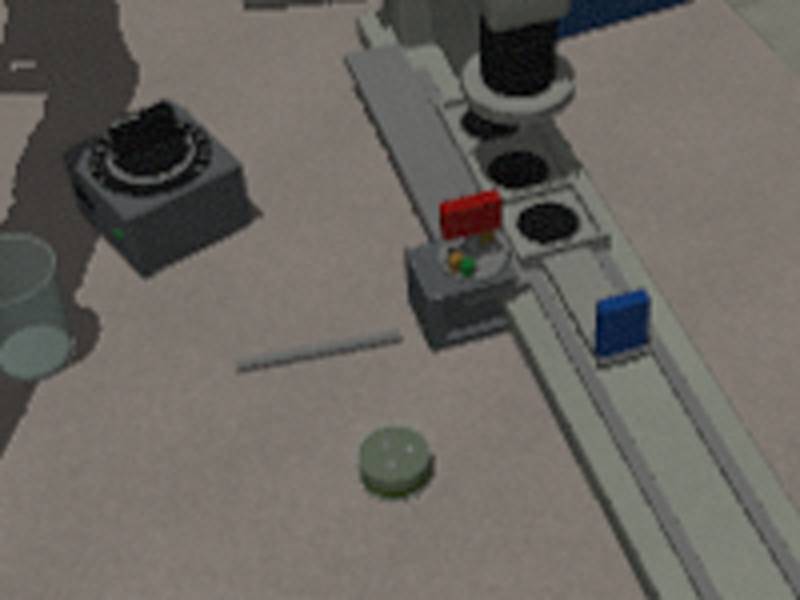

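```bash
cat > pts.py <<'E'
from h import *
np.set_printoptions(precision=4,suppress=True)
def cloud(s):
    v,u=np.mgrid[0:384,0:512];z=s["depth"]
    T=np.array(s["camera_from_world"]);K=np.array(s["mtx"])
    c=np.stack([(u-K[0,2])/K[0,0]*z,(v-K[1,2])/K[1,1]*z,z],-1)
    return (c-T[:3,3])@T[:3,:3]
def hsv(s): return cv2.cvtColor(s["frame"],cv2.COLOR_RGB2HSV)
def mask(s,h0,h1,s0=120,v0=60,xyz=None,zr=None):
    H=hsv(s).astype(int);h=H[...,0]
    m=((h>=h0)&(h<=h1)) if h0<=h1 else ((h>=h0)|(h<=h1))
    m&=(H[...,1]>=s0)&(H[...,2]>=v0)&(s["depth"]>0)
    P=cloud(s)
    if xyz is not None: m&=(np.abs(P[...,0]-xyz[0])<xyz[2])&(np.abs(P[...,1]-xyz[1])<xyz[2])
    if zr: m&=(P[...,2]>zr[0])&(P[...,2]<zr[1])
    return m,P
def summ(n,m,P):
    q=P[m]
    if len(q)<3: print(n,"none",len(q));return
    w,v=np.linalg.eigh(np.cov((q-q.mean(0))[:,:2].T))
    v,u=np.nonzero(m)
    print(n,len(q),"mean",q.mean(0),"med",np.median(q,0),"p2",np.percentile(q,3,axis=0),"p98",np.percentile(q,97,axis=0),"uv",u.mean().round(1),v.mean().round(1))
    return q
E
python3 - <<'E'
from pts import *
for nm in("top","side"):
    s=snapshot(nm)
    print(nm)
    q=summ("red",*mask(s,170,8,130,60,(.535,.088,.06),(.1,.2)))
    q=summ("blue",*mask(s,105,130,130,60,(.607,-.029,.06),(.06,.2)))
    q=summ("green",*mask(s,45,75,120,60,(.345,.31,.08),(.03,.2)))
    P=cloud(s)
    for n,x in(("dC",(.426,-.037)),("dA",(.524,-.397))):
        m=(np.hypot(P[...,0]-x[0],P[...,1]-x[1])<.05)&(P[...,2]>.019)&(P[...,2]<.034)
        q=summ(n,m,P)
    m=(np.hypot(P[...,0]-.349,P[...,1]-.31)<.05)&(P[...,2]>.1)&(P[...,2]<.13)
    q=summ("dialbar",m,P)
    if q is not None:
        w,v=np.linalg.eigh(np.cov((q-q.mean(0))[:,:2].T));print(v[:,1],np.sqrt(w))
E
```

```text
top
red 102 mean [0.5395 0.0916 0.1206] med [0.5409 0.0906 0.1216] p2 [0.5179 0.0852 0.1064] p98 [0.562  0.0985 0.125 ] uv 212.6 180.6
blue 63 mean [ 0.6109 -0.0237  0.0935] med [ 0.612  -0.0239  0.0935] p2 [ 0.5926 -0.0296  0.0902] p98 [ 0.6286 -0.0184  0.0964] uv 256.9 155.4
green 19 mean [0.3296 0.3419 0.0724] med [0.3313 0.3465 0.0746] p2 [0.3154 0.3017 0.0569] p98 [0.3365 0.354  0.0773] uv 120.4 265.6
dC 299 mean [ 0.4222 -0.0308  0.0253] med [ 0.4218 -0.0309  0.0252] p2 [ 0.3993 -0.0533  0.0217] p98 [ 0.4464 -0.0085  0.0289] uv 262.0 227.8
dA 298 mean [ 0.521  -0.3917  0.0251] med [ 0.5208 -0.3912  0.0252] p2 [ 0.4976 -0.4151  0.0213] p98 [ 0.544  -0.3682  0.0287] uv 389.8 188.8
dialbar 150 mean [0.3471 0.3066 0.1116] med [0.3471 0.3065 0.1126] p2 [0.3222 0.2983 0.1017] p98 [0.3722 0.3161 0.116 ] uv 128.4 258.5
[-0.9839 -0.1789] [0.0043 0.0157]
side
red 117 mean [0.5385 0.0875 0.114 ] med [0.5379 0.0861 0.1165] p2 [0.5185 0.0826 0.1016] p98 [0.5599 0.0966 0.1228] uv 247.0 152.7
blue 111 mean [ 0.6068 -0.0283  0.0812] med [ 0.6063 -0.0293  0.0834] p2 [ 0.5909 -0.0333  0.0618] p98 [ 0.6253 -0.0194  0.0932] uv 284.9 178.6
green 3 mean [0.3022 0.2594 0.0428] med [0.3019 0.2611 0.0437] p2 [0.3011 0.2562 0.0406] p98 [0.3036 0.2612 0.0443] uv 159.3 157.7
dC 237 mean [ 0.4222 -0.0335  0.0239] med [ 0.4222 -0.0347  0.0241] p2 [ 0.3991 -0.0576  0.0204] p98 [ 0.4461 -0.008   0.0265] uv 228.1 213.4
dA 408 mean [ 0.5214 -0.3947  0.0242] med [ 0.5214 -0.3948  0.0242] p2 [ 0.4978 -0.4176  0.0214] p98 [ 0.5458 -0.3712  0.0272] uv 324.8 308.5
dialbar 89 mean [0.3468 0.3036 0.108 ] med [0.3462 0.3025 0.109 ] p2 [0.3222 0.2965 0.1004] p98 [0.3724 0.3136 0.1133] uv 165.1 130.1
[-0.9855 -0.1695] [0.0041 0.0157]
```

```bash
python3 - <<'E'
from pts import *
for nm in("top","side"):
    s=snapshot(nm);P=cloud(s);print(nm)
    m=(P[...,2]>.125)&(P[...,2]<.5)&(P[...,0]>.5)&(P[...,0]<.75)&(P[...,1]>.1)&(P[...,1]<.45)&(s["depth"]>0)
    q=P[m]
    for z0 in np.arange(.125,.3,.015):
        r=q[(q[:,2]>=z0)&(q[:,2]<z0+.015)]
        if len(r)>5: print(round(z0,3),len(r),np.percentile(r,1,axis=0),np.percentile(r,99,axis=0))
        for y0 in np.arange(.1,.36,.03):
            t=r[(r[:,1]>=y0)&(r[:,1]<y0+.03)]
            if len(t)>3: print("    y",round(y0,2),"xmin",t[:,0].min(),t[:,0].max())
    if nm=="top":
        q=summ("mark",*mask(s,45,75,90,50,(.335,.35,.03),(.06,.2)))
        for uv in [(118.7,265.5)]: print(dep(s,uv))
E
```

```text
top
0.125 297 [0.5826 0.147  0.1262] [0.6646 0.435  0.14  ]
    y 0.13 xmin 0.5967373043039442 0.6568056020087253
    y 0.16 xmin 0.5822066272702823 0.6686331407797904
    y 0.19 xmin 0.5823117746581858 0.6099298930611646
    y 0.22 xmin 0.5991107725198528 0.6159397159672722
0.14 208 [0.5841 0.149  0.14  ] [0.6618 0.4342 0.1547]
    y 0.13 xmin 0.5943190606916467 0.6530597918643153
    y 0.16 xmin 0.5837366750598407 0.6645235621291198
    y 0.19 xmin 0.5820145246618661 0.606528463711483
    y 0.22 xmin 0.5987017264896205 0.6151336562205901
0.155 86 [0.5809 0.1611 0.1551] [0.6358 0.4429 0.1698]
    y 0.16 xmin 0.5967491491293352 0.6383395557303085
    y 0.19 xmin 0.5973513901349736 0.6026310898238151
0.17 125 [0.5804 0.1616 0.1702] [0.636  0.4465 0.1847]
    y 0.16 xmin 0.5978404200050758 0.6432490183548856
    y 0.19 xmin 0.5969593293295992 0.6032982550397445
0.185 217 [0.5806 0.1614 0.1854] [0.6323 0.4486 0.1999]
    y 0.16 xmin 0.5974846435771853 0.640377595568842
    y 0.19 xmin 0.5970339928659358 0.5992289973072209
0.2 105 [0.5847 0.1603 0.2001] [0.6385 0.4484 0.2148]
    y 0.16 
[... 3987 characters left out ...]
y 0.19 xmin 0.5945090958783432 0.6061895875897422
    y 0.22 xmin 0.5965649414547969 0.6596737740340253
    y 0.25 xmin 0.5988851632351042 0.6654071671719084
    y 0.28 xmin 0.6016515877039589 0.6645324818828502
    y 0.31 xmin 0.6039161938899699 0.6682732810001875
    y 0.34 xmin 0.6055173469039896 0.6715756031428343
0.245 248 [0.5983 0.1592 0.2451] [0.6736 0.4493 0.2599]
    y 0.13 xmin 0.6212225715783657 0.6335472810720644
    y 0.16 xmin 0.5978740686015883 0.6534561656826612
    y 0.19 xmin 0.5975749453620308 0.6569350865563277
0.26 129 [0.6025 0.1633 0.26  ] [0.6505 0.2138 0.2642]
    y 0.16 xmin 0.5983581310665651 0.6519777024038533
    y 0.19 xmin 0.6068847108450095 0.6507745504740071
```

```bash
cat > go.py <<'E'
import sys
from h import *
# go.py x y z ang(deg world of toolx, mod 180) [n]
g,Rm=st()
x,y,z=map(float,sys.argv[1:4])
p=np.array(g["tool_pos"]);d=np.array([x,y,z])-p
a=np.degrees(np.arctan2(Rm[1,0],Rm[0,0]))
if len(sys.argv)>4 and sys.argv[4]!='-':
    da=(float(sys.argv[4])-a+90)%180-90
    if len(sys.argv)>6: da=float(sys.argv[6])
else: da=0
n=int(sys.argv[5]) if len(sys.argv)>5 else max(1,int(np.ceil(max(np.abs(Rm.T@d).max()/.06,np.linalg.norm(d)/.06,abs(da)/10.5))))
print("ang",a.round(2),"d",d,"turn",-da,"n",n)
for i in range(n):
    Ri=Rm@R.from_euler('z',-da*i/n,degrees=True).as_matrix()
    print('{"slide":%s,"turn":%.1f}'%([round(float(v),4) for v in Ri.T@d/n],-da/n),end=",")
print()
E
python3 go.py .347 .305 .20 100.1
```

```text
t 1.9 tcp [0.2416 0.5765 0.2467] F [0.6 0.  0.1] open 1.000829984288875
toolx [0.3865 0.9223 0.0001] tooly [ 0.9223 -0.3865  0.    ] toolz [ 0.      0.0001 -1.    ] q [-1.14  0.69 -0.19  1.57  0.16  0.9  -0.22]
ang 67.26 d [ 0.1054 -0.2715 -0.0467] turn -32.835887895177436 n 5
{"slide":[-0.0419, 0.0404, 0.0093],"turn":-6.6},{"slide":[-0.0463, 0.0354, 0.0093],"turn":-6.6},{"slide":[-0.05, 0.0298, 0.0093],"turn":-6.6},{"slide":[-0.0531, 0.0239, 0.0093],"turn":-6.6},{"slide":[-0.0555, 0.0177, 0.0093],"turn":-6.6},
```

```bash
python3 -m creep '[{"slide":[-0.042,0.040,0.009],"turn":-6.6,"hand":0.05},{"slide":[-0.046,0.035,0.009],"turn":-6.6,"hand":0.05},{"slide":[-0.050,0.030,0.009],"turn":-6.6,"hand":0.05},{"slide":[-0.053,0.024,0.009],"turn":-6.6,"hand":0.05},{"slide":[-0.0555,0.018,0.009],"turn":-6.6,"hand":0.05}]' 20; python3 go.py .347 .305 .097 100.1
```

```text
clock: 2.52
tool_pos: [0.3479, 0.3042, 0.2017]
eef_rot: [0.639, 0.769, 0.001, 0.0]
contact_force: [1.5, 0.0, -0.6]
opening: 0.567
t 2.525 tcp [0.3479 0.3042 0.2017] F [ 1.5  0.  -0.6] open 0.5669097515822453
toolx [-0.1821  0.9833  0.0006] tooly [0.9833 0.1821 0.001 ] toolz [ 0.0009  0.0008 -1.    ] q [-0.58  0.57 -0.37  2.09  0.39  0.54  0.53]
ang 100.49 d [-0.0009  0.0008 -0.1047] turn 0.39307302545743994 n 2
{"slide":[0.0004, -0.0004, 0.0524],"turn":0.2},{"slide":[0.0004, -0.0004, 0.0524],"turn":0.2},
```

```bash
python3 -m creep '[{"slide":[0,0,0.045],"hand":0.05},{"slide":[0,0,0.04],"hand":0.05},{"slide":[0,0,0.02],"hand":0.05},{"hand":0.05}]' 15;  python3 - <<'E'
from h import *
st()
s=snapshot("side");save(s,"s2.png",(100,60,260,180),5)
E
```

```text
t 2.525 tcp [0.3479 0.3042 0.2017] F [ 1.5  0.  -0.6] open 0.5669097515822453
toolx [-0.1821  0.9833  0.0006] tooly [0.9833 0.1821 0.001 ] toolz [ 0.0009  0.0008 -1.    ] q [-0.58  0.57 -0.37  2.09  0.39  0.54  0.53]$[0]: bad value
```

View pics/s2.png

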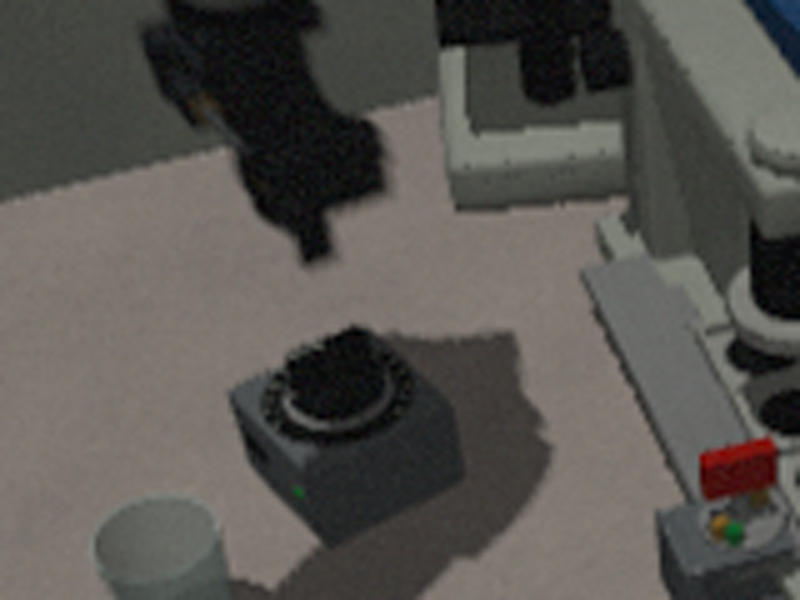

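```bash
python3 -m creep '[{"slide":[0,0,0.045],"turn":0,"hand":0.05},{"slide":[0,0,0.04],"turn":0,"hand":0.05},{"slide":[0,0,0.02],"turn":0,"hand":0.05},{"slide":[0,0,0],"turn":0,"hand":0.05}]' 15;  python3 - <<'E'
from h import *
st()
s=snapshot("side");save(s,"s3.png",(100,60,260,180),5)
E
```

```text
clock: 3.08
tool_pos: [0.3466, 0.3056, 0.0957]
eef_rot: [0.641, 0.768, -0.001, 0.0]
contact_force: [0.6, -0.6, -0.1]
opening: 0.568
t 3.075 tcp [0.3466 0.3056 0.0957] F [ 0.6 -0.6 -0.1] open 0.5677020504036956
toolx [-0.1785  0.9839 -0.0016] tooly [ 0.9839  0.1785 -0.0016] toolz [-0.0013 -0.0019 -1.    ] q [-0.71  0.77 -0.18  2.17  0.53  0.25  0.39]
```

View pics/s3.png

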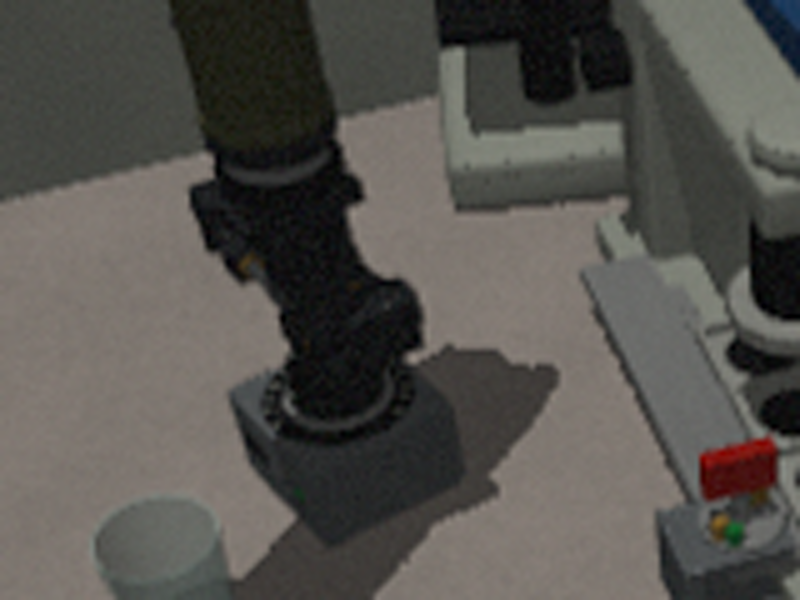

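```bash
python3 -m creep '[{"slide":[0,0,0],"turn":0,"hand":0.005},{"slide":[0,0,0],"turn":0,"hand":0.005},{"slide":[0,0,0],"turn":0,"hand":0.005}]' 20;  python3 -m creep '[{"slide":[0,0,0],"turn":9,"hand":0.005},{"slide":[0,0,0],"turn":9,"hand":0.005},{"slide":[0,0,0],"turn":9,"hand":0.005}]' 20;python3 -c "
from h import *
st()"
```

```text
clock: 3.5
tool_pos: [0.3474, 0.3059, 0.0973]
eef_rot: [0.641, 0.767, 0.001, -0.0]
contact_force: [0.1, -0.2, 0.4]
opening: 0.251
clock: 3.88
tool_pos: [0.3471, 0.3087, 0.0972]
eef_rot: [0.803, 0.596, 0.002, -0.002]
contact_force: [-1.9, 4.5, -0.5]
opening: 0.157
t 3.875 tcp [0.3471 0.3087 0.0972] F [-1.9  4.5 -0.5] open 0.15664905033119492
toolx [0.2906 0.9568 0.0057] tooly [ 0.9568 -0.2906 -0.0005] toolz [ 0.0012  0.0056 -1.    ] q [-0.76  0.76 -0.1   2.17  0.32  0.22  0.13]
```

```bash
python3 -m creep '[{"slide":[0,0,0],"turn":9,"hand":0.005},{"slide":[0,0,0],"turn":9,"hand":0.005},{"slide":[0,0,0],"turn":9,"hand":0.005},{"slide":[0,0,0],"turn":9,"hand":0.005},{"slide":[0,0,0],"turn":9,"hand":0.005}]' 20;python3 -m creep '[{"slide":[0,0,0],"turn":6,"hand":0.005},{"slide":[0,0,0],"turn":0,"hand":0.005}]' 20; python3 -c "
from h import *
st()
s=snapshot('top');save(s,'t4.png',(70,210,190,310),6)"
```

```text
clock: 4.5
tool_pos: [0.3475, 0.3092, 0.0972]
eef_rot: [0.97, 0.243, 0.002, -0.003]
contact_force: [-1.0, 6.6, -1.0]
opening: 0.151
clock: 4.75
tool_pos: [0.3476, 0.3092, 0.0973]
eef_rot: [0.981, 0.194, 0.002, -0.003]
contact_force: [-1.0, 7.2, -0.6]
opening: 0.155
t 4.75 tcp [0.3476 0.3092 0.0973] F [-1.   7.2 -0.6] open 0.15532529289992436
toolx [0.9249 0.3803 0.0043] tooly [ 0.3803 -0.9249 -0.0045] toolz [ 0.0023  0.0058 -1.    ] q [-0.84  0.77  0.02  2.17 -0.1   0.2  -0.34]
```

View pics/t4.png

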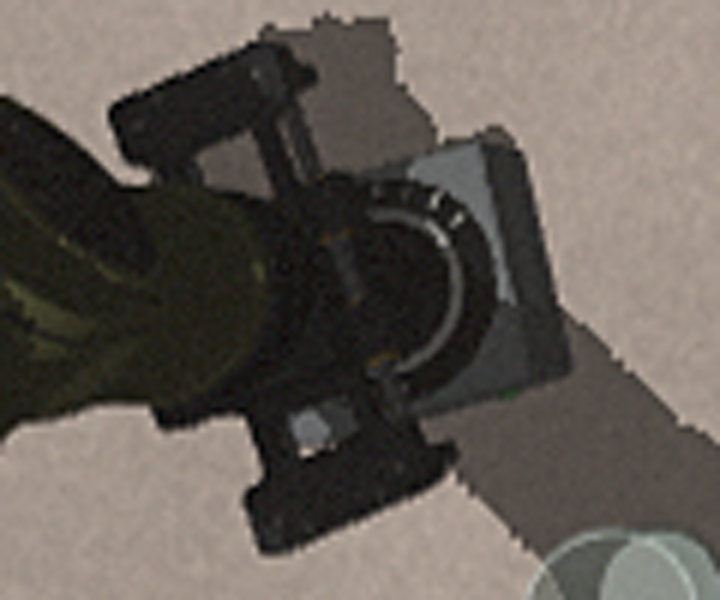

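```bash
python3 -m creep '[{"slide":[0,0,0],"turn":0,"hand":0.05},{"slide":[0,0,0],"turn":0,"hand":0.05},{"slide":[0,0,-0.03],"turn":0,"hand":0.05},{"slide":[0,0,-0.06],"turn":0,"hand":0.05},{"slide":[0,0,-0.06],"turn":0,"hand":0.05}]' 20;python3 go.py .525 .03 .26 85.7
```

```text
clock: 5.42
tool_pos: [0.3467, 0.3047, 0.2482]
eef_rot: [0.981, 0.193, -0.001, 0.001]
contact_force: [0.8, 0.7, -0.5]
opening: 0.561
t 5.425 tcp [0.3467 0.3047 0.2482] F [ 0.8  0.7 -0.5] open 0.5607215714759116
toolx [ 0.9258  0.3781 -0.0016] tooly [ 0.3781 -0.9258  0.0009] toolz [-0.0012 -0.0014 -1.    ] q [-0.88  0.48  0.09  2.05 -0.07  0.62 -0.35]
ang 22.21 d [ 0.1783 -0.2747  0.0118] turn -63.4854678530578 n 7
{"slide":[0.0087, 0.046, -0.0017],"turn":-9.1},{"slide":[0.0014, 0.0468, -0.0017],"turn":-9.1},{"slide":[-0.006, 0.0464, -0.0017],"turn":-9.1},{"slide":[-0.0132, 0.0449, -0.0017],"turn":-9.1},{"slide":[-0.0202, 0.0422, -0.0017],"turn":-9.1},{"slide":[-0.0266, 0.0385, -0.0017],"turn":-9.1},{"slide":[-0.0323, 0.0339, -0.0017],"turn":-9.1},
```

```bash
python3 -m creep '[{"slide":[0.009,0.046,-0.002],"turn":-9.1,"hand":0.05},{"slide":[0.001,0.047,-0.002],"turn":-9.1,"hand":0.05},{"slide":[-0.006,0.046,-0.002],"turn":-9.1,"hand":0.05},{"slide":[-0.013,0.045,-0.002],"turn":-9.1,"hand":0.05},{"slide":[-0.020,0.042,-0.002],"turn":-9.1,"hand":0.05}]' 20;python3 -m creep '[{"slide":[-0.0266,0.0385,-0.002],"turn":-9.1,"hand":0.05},{"slide":[-0.0323,0.034,-0.002],"turn":-9.1,"hand":0.05}]' ; python3 - <<'E'
from pts import *
st()
a=snapshot('top');save(a,'t5.png',(70,210,190,310),6);b=snapshot('side');save(b,'s5.png',(100,60,260,180),5)
for s in (a,b):
    P=cloud(s)
    summ("mark",*mask(s,45,75,90,50,(.335,.35,.03),(.06,.2)))
    m=(np.hypot(P[...,0]-.347,P[...,1]-.308)<.05)&(P[...,2]>.1)&(P[...,2]<.13)
    q=summ("dialbar",m,P)
    w,v=np.linalg.eigh(np.cov((q-q.mean(0))[:,:2].T));print(np.degrees(np.arctan2(v[1,1],v[0,1]))%180)
    f=s["frame"].astype(int)
    m=(np.hypot(P[...,0]-.347,P[...,1]-.308)<.06)&(P[...,2]>.06)&(f.min(-1)>110)
    summ("white",m,P)
    for n in("dial_tip","green_mark","dial_grip"): print(n,[(d["uv"],d["conf"],dep(s,d["uv"])) for d in pinpoint(n,s)[:2]])
E
```

```text
clock: 6.05
tool_pos: [0.475, 0.108, 0.2567]
eef_rot: [0.829, 0.559, -0.0, 0.0]
contact_force: [0.3, 0.6, -0.0]
opening: 0.564
clock: 6.3
tool_pos: [0.5261, 0.0296, 0.2606]
eef_rot: [0.73, 0.683, -0.001, -0.0]
contact_force: [0.3, 0.8, -0.1]
opening: 0.57
t 6.3 tcp [0.5261 0.0296 0.2606] F [ 0.3  0.8 -0.1] open 0.5697056428848607
toolx [ 0.0659  0.9978 -0.0005] tooly [ 0.9978 -0.0659 -0.0011] toolz [-0.0011 -0.0004 -1.    ] q [ 0.04  0.55 -0.29  1.84  0.21  0.78  1.14]
mark 17 mean [0.3303 0.3466 0.0771] med [0.3313 0.348  0.076 ] p2 [0.3264 0.334  0.0701] p98 [0.3341 0.3545 0.0961] uv 117.9 265.5
dialbar 136 mean [0.3474 0.3062 0.1121] med [0.3479 0.3059 0.1128] p2 [0.3342 0.2832 0.1038] p98 [0.3603 0.3304 0.1167] uv 128.5 258.4
112.06039953246612
white 431 mean [0.3499 0.3061 0.0722] med [0.3473 0.305  0.0704] p2 [0.295  0.2544 0.0668] p98 [0.4005 0.3614 0.1137] uv 134.3 257.5
dial_tip [([121.5, 263.2], 0.58, array([0.3359, 0.3235, 0.1122]))]
green_mark [([120.3, 265.3], 0.64, array([0.3305, 0.3403, 0.0774]))]
dial_grip [([129.1, 259.1], 0.86, array([0.3455, 0.3032, 0.116 ]))]
mark 5 mean [0.3279 0.3451 0.0739] med [0.3282 0.3453 0.0734] p2 [0.3249 0.3342 0.0675] p98 [0.3306 0.3534 0.0804] uv 158.2 132.6
dialbar 76 mean [0.3468 0.3025 0.109 ] med [0.3464 0.3017 0.1103] p2 [0.334  0.2809 0.1002] p98 [0.3602 0.3276 0.1141] uv 165.1 130.1
113.14429753763194
white none 0
dial_tip [([157.9, 133.2], 0.69, array([0.3264, 0.345 , 0.072 ])), ([266.3, 151.9], 0.41, array([0.6292, 0.1397, 0.0387]))]
green_mark [([160.7, 131.4], 0.63, array([0.334 , 0.3185, 0.0964]))]
dial_grip [([168.1, 129.8], 0.58, array([0.3552, 0.2948, 0.1129])), ([160.5, 129.3], 0.25, array([0.3356, 0.3232, 0.101 ]))]
```

View pics/t5.png

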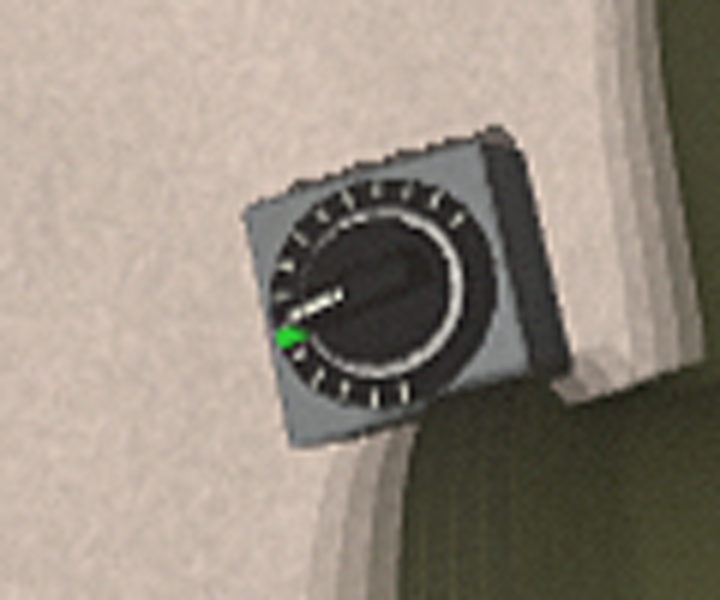

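View pics/s5.png

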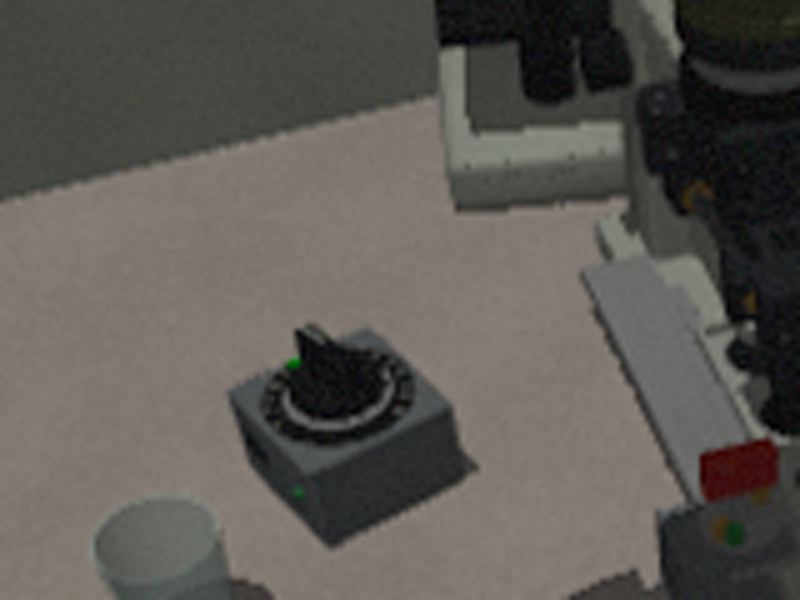

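```bash
cat > rect.py <<'E'
from pts import *
def rect(s,c,z,half=.06,n=600):
    # image: up=+x, left=+y
    g=np.linspace(-half,half,n)
    X=c[0]-g[:,None]+0*g[None];Y=c[1]-g[None]+0*g[:,None]
    W=np.stack([X,Y,np.full_like(X,z)],-1)
    T=np.array(s["camera_from_world"]);K=np.array(s["mtx"])
    C=(W@T[:3,:3].T+T[:3,3])@K.T
    uv=(C[...,:2]/C[...,2:]).astype(np.float32)
    return cv2.remap(cv2.cvtColor(s["frame"],cv2.COLOR_RGB2BGR),uv[...,0],uv[...,1],cv2.INTER_CUBIC)
E
python3 - <<'E'
from rect import *
s=snapshot("top")
i1=rect(s,(.347,.306),.075,n=400);i2=rect(s,(.347,.306),.084,n=400)
cv2.imwrite("pics/r5.png",np.hstack([i1,i2]))
E
```

```text
(no output)
```

View pics/r5.png

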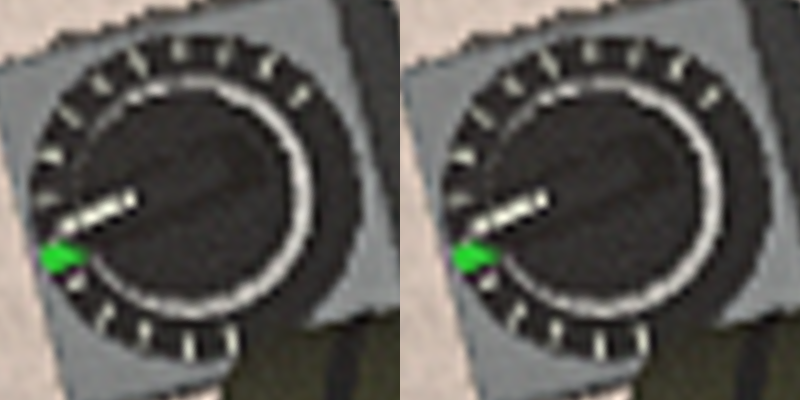

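```bash
python3 go.py .539 .092 .16 85.7 3
```

```text
t 6.75 tcp [0.5255 0.033  0.2607] F [-0.1 -0.6  0.6] open 0.566708811910278
toolx [0.0681 0.9977 0.0002] tooly [ 0.9977 -0.0681 -0.0005] toolz [-0.0005  0.0003 -1.    ] q [ 0.03  0.55 -0.29  1.84  0.21  0.78  1.14]
ang 86.09 d [ 0.0135  0.059  -0.1007] turn 0.392501936095087 n 3
{"slide":[0.0199, 0.0032, 0.0336],"turn":0.1},{"slide":[0.0199, 0.0031, 0.0336],"turn":0.1},{"slide":[0.0199, 0.0031, 0.0336],"turn":0.1},
```

```bash
python3 -m creep '[{"slide":[0.02,0.003,0.03],"turn":0.4,"hand":0.044},{"slide":[0.02,0.003,0.03],"turn":0,"hand":0.044},{"slide":[0.02,0.003,0.04],"turn":0,"hand":0.044},{"slide":[0,0,0],"turn":0,"hand":0.044}]' 20; python3 - <<'E'
from h import *
st()
s=snapshot("side");save(s,"s6.png",(180,80,340,200),5)
s=snapshot("top");save(s,"t6.png",(150,120,270,210),5)
E
```

```text
clock: 7.25
tool_pos: [0.5374, 0.0931, 0.1587]
eef_rot: [0.732, 0.681, -0.002, -0.002]
contact_force: [-0.2, -0.4, 0.8]
opening: 0.496
t 7.25 tcp [0.5374 0.0931 0.1587] F [-0.2 -0.4  0.8] open 0.4959627865308267
toolx [ 0.0725  0.9974 -0.0005] tooly [ 0.9974 -0.0725 -0.0053] toolz [-0.0053 -0.0001 -1.    ] q [-0.12  0.72 -0.22  1.88  0.27  0.57  0.98]
```

View pics/s6.png

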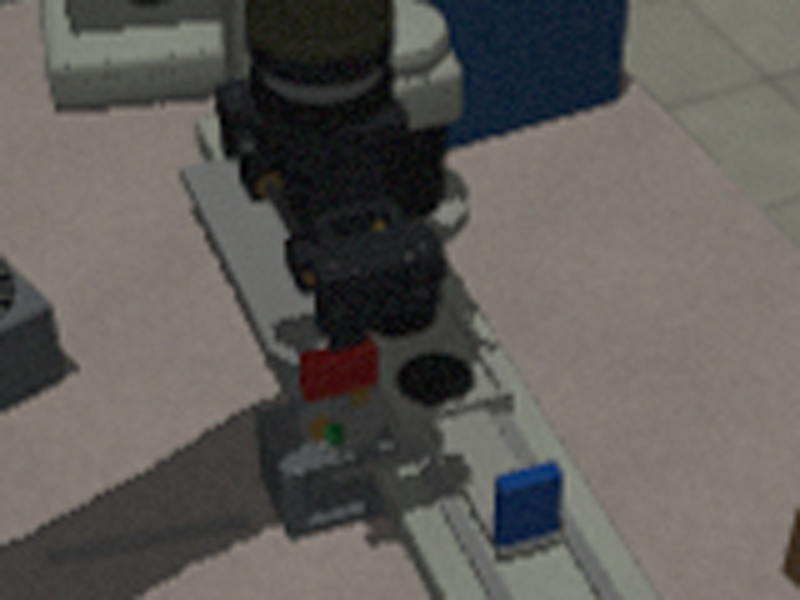

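View pics/t6.png

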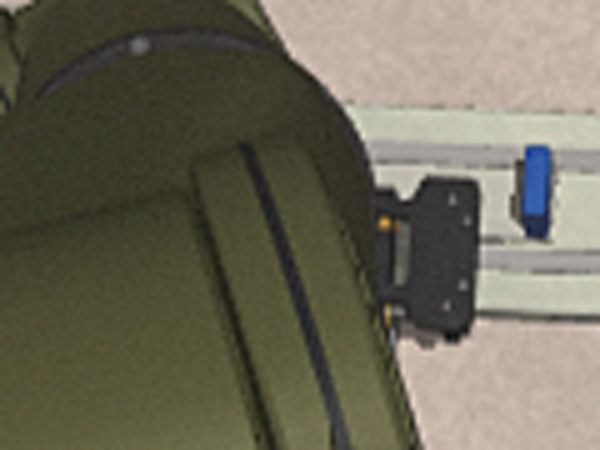

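```bash
python3 -m creep '[{"slide":[0,0.0015,0.03],"turn":0,"hand":0.044},{"slide":[0,0,0.02],"turn":0,"hand":0.044},{"slide":[0,0,0.01],"turn":0,"hand":0.044},{"slide":[0,0,0],"turn":0,"hand":0.044}]' 20; python3 - <<'E'
from h import *
st()
s=snapshot("side");save(s,"s7.png",(180,80,340,200),5)
E
```

```text
clock: 7.85
tool_pos: [0.5414, 0.0901, 0.1015]
eef_rot: [0.734, 0.679, 0.0, 0.0]
contact_force: [-0.3, -0.9, -0.2]
opening: 0.501
t 7.85 tcp [0.5414 0.0901 0.1015] F [-0.3 -0.9 -0.2] open 0.5010607875862568
toolx [ 0.0782  0.9969 -0.0001] tooly [ 0.9969 -0.0782  0.0008] toolz [ 0.0008 -0.0002 -1.    ] q [-0.14  0.81 -0.18  1.91  0.31  0.44  0.95]
```

View pics/s7.png

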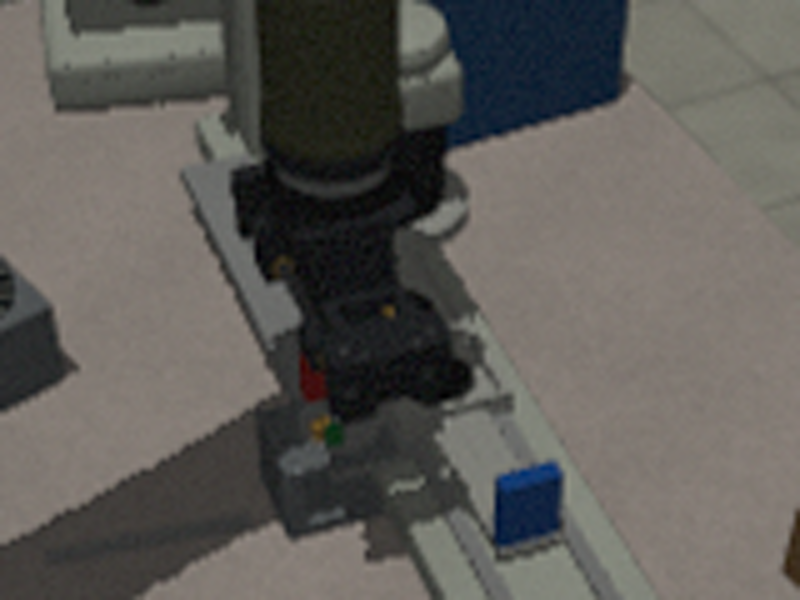

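```bash
python3 -m creep '[{"slide":[0,-0.003,0],"turn":0,"hand":0.005},{"slide":[0,0,0],"turn":0,"hand":0.005},{"slide":[0,0,0],"turn":0,"hand":0.005},{"slide":[0,0,0],"turn":0,"hand":0.005},{"slide":[0,0,0],"turn":0,"hand":0.005}]' 40; python3 -c "
from h import *
st()"
```

```text
clock: 8.52
tool_pos: [0.5384, 0.0921, 0.1011]
eef_rot: [0.734, 0.68, 0.001, -0.0]
contact_force: [-0.6, 2.9, 4.1]
opening: 0.156
t 8.525 tcp [0.5384 0.0921 0.1011] F [-0.6  2.9  4.1] open 0.15646893703675444
toolx [0.0764 0.9971 0.0017] tooly [ 0.9971 -0.0764  0.0009] toolz [ 0.001   0.0016 -1.    ] q [-0.15  0.81 -0.18  1.92  0.31  0.43  0.94]
```

```bash
python3 -m creep '[{"slide":[0.001,0,-0.008],"turn":0,"hand":0.005},{"slide":[0,0,-0.008],"turn":0,"hand":0.005},{"slide":[0,0,0],"turn":0,"hand":0.005}]' 40; python3 -c "
from h import *
st()"
```

```text
clock: 8.9
tool_pos: [0.5383, 0.0922, 0.1169]
eef_rot: [0.734, 0.679, 0.0, -0.0]
contact_force: [2.8, 2.7, -9.0]
opening: 0.156
t 8.9 tcp [0.5383 0.0922 0.1169] F [ 2.8  2.7 -9. ] open 0.15606772958006485
toolx [0.0772 0.997  0.0006] tooly [ 0.997  -0.0772  0.0003] toolz [ 0.0004  0.0006 -1.    ] q [-0.14  0.78 -0.19  1.91  0.3   0.47  0.95]
```

```bash
python3 -m creep '[{"slide":[0,0,-0.0015],"turn":0,"hand":0.005},{"slide":[0,0,0],"turn":-8,"hand":0.005},{"slide":[0,0,0],"turn":-8,"hand":0.005}]' 40; python3 -c "
from h import *
st()"
```

```text
clock: 9.28
tool_pos: [0.5383, 0.0913, 0.118]
eef_rot: [0.631, 0.776, -0.0, 0.0]
contact_force: [2.6, 2.2, -10.4]
opening: 0.155
t 9.275 tcp [0.5383 0.0913 0.118 ] F [  2.6   2.2 -10.4] open 0.15457088323150137
toolx [-0.2046  0.9789 -0.0008] tooly [ 0.9789  0.2046 -0.0001] toolz [ 0.0001 -0.0008 -1.    ] q [-0.1   0.79 -0.26  1.91  0.4   0.5   1.14]
```

```bash
python3 -m creep '[{"slide":[0,0,0],"turn":-9,"hand":0.005},{"slide":[0,0,0],"turn":-9,"hand":0.005},{"slide":[0,0,0],"turn":-9,"hand":0.005},{"slide":[0,0,0],"turn":-9,"hand":0.005},{"slide":[0,0,0],"turn":-8,"hand":0.005}]' 40; python3 -m creep '[{"slide":[0,0,0],"turn":0,"hand":0.005}]'; python3 -c "
from h import *
g,R_=st();print(np.degrees(np.arctan2(R_[1,0],R_[0,0])),g['moment'])"
```

```text
clock: 9.9
tool_pos: [0.5396, 0.0895, 0.1179]
eef_rot: [0.295, 0.956, -0.001, 0.001]
contact_force: [5.4, -0.4, -9.4]
opening: 0.157
clock: 10.02
tool_pos: [0.5396, 0.0895, 0.1179]
eef_rot: [0.297, 0.955, -0.001, 0.001]
contact_force: [4.7, -0.2, -10.0]
opening: 0.156
t 10.025 tcp [0.5396 0.0895 0.1179] F [  4.7  -0.2 -10. ] open 0.15581489079762778
toolx [-0.8234  0.5674 -0.0027] tooly [ 0.5674  0.8234 -0.001 ] toolz [ 0.0017 -0.0023 -1.    ] q [ 0.03  0.81 -0.47  1.9   0.65  0.58  1.67]
145.43124562500967 [-0.0122 -1.3715 -0.0018]
```

```bash
python3 -m creep '[{"slide":[0,0,0.003],"turn":0,"hand":0.005},{"slide":[0,0,0.003],"turn":0,"hand":0.005},{"slide":[0,0,0.001],"turn":0,"hand":0.005},{"slide":[0,0,0],"turn":0,"hand":0.005}]' 40; python3 -c "
from h import *
g,R_=st();print(np.degrees(np.arctan2(R_[1,0],R_[0,0])),g['moment'])"
```

```text
clock: 10.52
tool_pos: [0.5396, 0.0896, 0.1125]
eef_rot: [0.298, 0.955, -0.001, 0.002]
contact_force: [4.2, -4.2, 5.4]
opening: 0.153
t 10.525 tcp [0.5396 0.0896 0.1125] F [ 4.2 -4.2  5.4] open 0.15343618593725347
toolx [-0.823   0.5681 -0.0045] tooly [ 0.5681  0.823  -0.0013] toolz [ 0.003  -0.0037 -1.    ] q [ 0.02  0.82 -0.46  1.91  0.66  0.57  1.66]
145.3840069340035 [-0.5838 -0.7034  0.0026]
```

```bash
python3 -m creep '[{"slide":[0,0,-0.001],"turn":0,"hand":0.044},{"slide":[0,0,0],"turn":0,"hand":0.044},{"slide":[0,0,0],"turn":0,"hand":0.044},{"slide":[0,0,-0.03],"turn":0,"hand":0.044},{"slide":[0,0,-0.05],"turn":0,"hand":0.044}]' 40; python3 go.py .612 -.022 .16 85.7
```

```text
clock: 11.15
tool_pos: [0.5366, 0.0916, 0.1916]
eef_rot: [0.296, 0.955, -0.001, -0.002]
contact_force: [0.7, -0.5, 1.2]
opening: 0.497
t 11.15 tcp [0.5366 0.0916 0.1916] F [ 0.7 -0.5  1.2] open 0.497461113236408
toolx [-0.8251  0.5649  0.0035] tooly [ 0.5649  0.8251 -0.0035] toolz [-0.0048 -0.0009 -1.    ] q [ 0.08  0.71 -0.57  1.85  0.54  0.74  1.76]
ang 145.6 d [ 0.0754 -0.1136 -0.0316] turn 59.90294653012846 n 6
{"slide":[-0.0211, -0.0085, 0.0052],"turn":10.0},{"slide":[-0.0222, -0.0047, 0.0052],"turn":10.0},{"slide":[-0.0227, -0.0008, 0.0052],"turn":10.0},{"slide":[-0.0225, 0.0032, 0.0052],"turn":10.0},{"slide":[-0.0216, 0.007, 0.0052],"turn":10.0},{"slide":[-0.0201, 0.0107, 0.0052],"turn":10.0},
```

```bash
python3 -m creep '[{"slide":[-0.021,-0.0085,0.005],"turn":10,"hand":0.05},{"slide":[-0.022,-0.005,0.005],"turn":10,"hand":0.05},{"slide":[-0.023,-0.001,0.005],"turn":10,"hand":0.05},{"slide":[-0.0225,0.003,0.005],"turn":10,"hand":0.05},{"slide":[-0.0215,0.007,0.005],"turn":10,"hand":0.05}]' 40;python3 -m creep '[{"slide":[-0.02,0.011,0.005],"turn":10,"hand":0.05},{"slide":[0,0,0],"turn":0,"hand":0.05}]'; python3 go.py .611 -.022 .069 85.7 3;  python3 - <<'E'
from pts import *
s=snapshot("side");save(s,"s8.png",(180,80,340,200),5)
summ("red",*mask(s,170,8,130,60,(.535,.088,.06),(.1,.2)))
s=snapshot("top");save(s,"t8.png",(130,110,290,230),5)
summ("red",*mask(s,170,8,130,60,(.535,.088,.06),(.1,.2)))
E
```

```text
clock: 11.78
tool_pos: [0.6002, -0.0034, 0.1667]
eef_rot: [0.674, 0.739, -0.0, -0.001]
contact_force: [0.7, -0.1, -0.2]
opening: 0.568
clock: 12.02
tool_pos: [0.6131, -0.0236, 0.1615]
eef_rot: [0.734, 0.679, -0.001, 0.0]
contact_force: [0.1, 0.8, 0.2]
opening: 0.567
t 12.025 tcp [ 0.6131 -0.0236  0.1615] F [0.1 0.8 0.2] open 0.5667015154929824
toolx [ 0.0783  0.9969 -0.0015] tooly [ 0.9969 -0.0783 -0.0009] toolz [-0.0011 -0.0014 -1.    ] q [ 0.12  0.79 -0.28  1.68  0.3   0.72  1.18]
ang 85.51 d [-0.0021  0.0016 -0.0925] turn -0.19105823940554956 n 3
{"slide":[0.0005, -0.0007, 0.0308],"turn":-0.1},{"slide":[0.0005, -0.0007, 0.0308],"turn":-0.1},{"slide":[0.0005, -0.0007, 0.0308],"turn":-0.1},
red 70 mean [0.5369 0.0845 0.1274] med [0.5347 0.0803 0.1306] p2 [0.5235 0.069  0.1088] p98 [0.5541 0.1099 0.1349] uv 246.8 150.1
red 107 mean [0.5396 0.091  0.1325] med [0.5389 0.0913 0.1334] p2 [0.525  0.0722 0.122 ] p98 [0.5547 0.1094 0.1362] uv 212.1 179.6
```

View pics/s8.png

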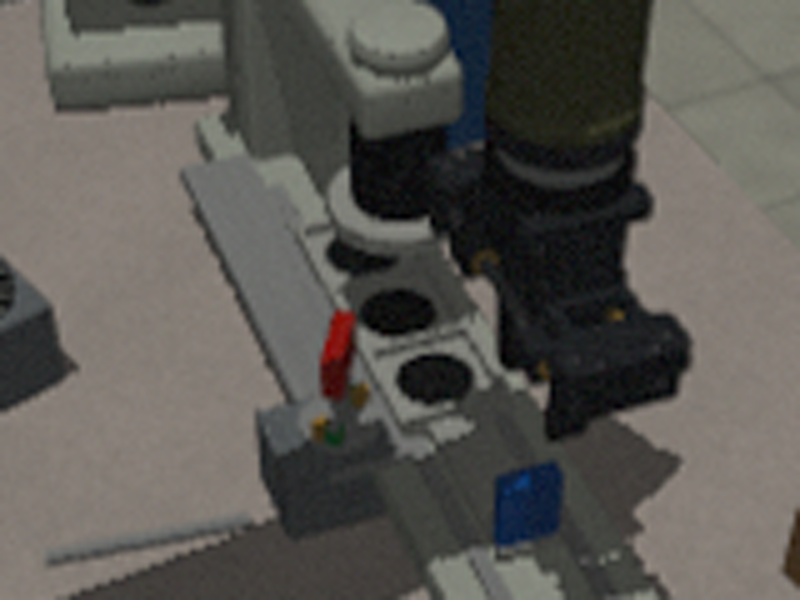

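View pics/t8.png

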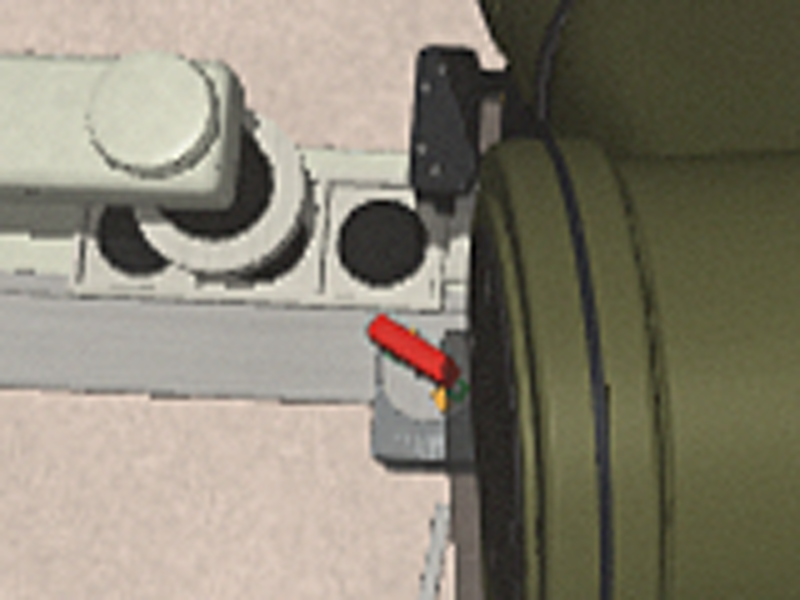

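```bash
python3 -m creep '[{"slide":[0.001,-0.002,0.04],"turn":0,"hand":0.05},{"slide":[0,0,0.035],"turn":0,"hand":0.05},{"slide":[0,0,0.017],"turn":0,"hand":0.05},{"slide":[0,0,0],"turn":0,"hand":0.005}]' 30;python3 -m creep '[{"slide":[0,0,0],"turn":0,"hand":0.005},{"slide":[0,0,0],"turn":0,"hand":0.005},{"slide":[0,0,0],"turn":0,"hand":0.005},{"slide":[0,0,0],"turn":0,"hand":0.005}]' ; python3 -c "
from h import *
st()"
```

```text
clock: 12.62
tool_pos: [0.6105, -0.0198, 0.0696]
eef_rot: [0.733, 0.68, -0.0, -0.001]
contact_force: [0.4, -1.1, -0.5]
opening: 0.481
clock: 13.12
tool_pos: [0.612, -0.0234, 0.0713]
eef_rot: [0.735, 0.679, -0.001, 0.002]
contact_force: [-0.8, -5.2, 6.3]
opening: 0.157
t 13.125 tcp [ 0.612  -0.0234  0.0713] F [-0.8 -5.2  6.3] open 0.15739224189324735
toolx [ 0.0791  0.9969 -0.0031] tooly [ 0.9969 -0.0791  0.0017] toolz [ 0.0015 -0.0032 -1.    ] q [ 0.08  0.92 -0.22  1.72  0.35  0.54  1.14]
```

```bash
python3 -m creep '[{"slide":[-0.01,0,-0.001],"turn":0,"hand":0.005},{"slide":[-0.025,0,0],"turn":0,"hand":0.005},{"slide":[-0.025,0,0],"turn":0,"hand":0.005},{"slide":[-0.025,0,0],"turn":0,"hand":0.005},{"slide":[-0.025,0,0],"turn":0,"hand":0.005}]' 40;python3 -c "
from h import *
st()"
```

```text
clock: 13.75
tool_pos: [0.6037, -0.129, 0.0714]
eef_rot: [0.733, 0.68, 0.002, -0.0]
contact_force: [2.4, 3.0, -0.8]
opening: 0.157
t 13.75 tcp [ 0.6037 -0.129   0.0714] F [ 2.4  3.  -0.8] open 0.15739225973880808
toolx [0.0758 0.9971 0.0035] tooly [ 0.9971 -0.0758  0.0019] toolz [ 0.0022  0.0033 -1.    ] q [ 0.28  0.92 -0.26  1.71  0.38  0.56  1.29]
```

```bash
python3 -m creep '[{"slide":[-0.03,0,0],"turn":0,"hand":0.005},{"slide":[-0.03,0,0],"turn":0,"hand":0.005},{"slide":[-0.03,0,0],"turn":0,"hand":0.005},{"slide":[-0.03,0,0],"turn":0,"hand":0.005},{"slide":[-0.03,0,0],"turn":0,"hand":0.005}]' 40;python3 -m creep '[{"slide":[-0.012,0,0],"turn":0,"hand":0.005},{"slide":[-0.01,0,0],"turn":0,"hand":0.005},{"slide":[-0.005,0,0],"turn":0,"hand":0.005},{"slide":[0,0,0],"turn":0,"hand":0.005}]' ;python3 -c "
from h import *
st()"
```

```text
clock: 14.38
tool_pos: [0.5921, -0.2785, 0.0714]
eef_rot: [0.733, 0.68, 0.002, -0.001]
contact_force: [2.2, 3.2, 0.3]
opening: 0.153
clock: 14.88
tool_pos: [0.5902, -0.3028, 0.0714]
eef_rot: [0.733, 0.68, 0.002, -0.001]
contact_force: [1.3, 6.5, 2.1]
opening: 0.156
t 14.875 tcp [ 0.5902 -0.3028  0.0714] F [1.3 6.5 2.1] open 0.15595477462230467
toolx [0.0746 0.9972 0.0049] tooly [ 0.9972 -0.0746  0.0005] toolz [ 0.0009  0.0048 -1.    ] q [ 0.57  0.97 -0.32  1.55  0.41  0.68  1.56]
```

```bash
python3 -m creep '[{"slide":[-0.006,0,0],"turn":0,"hand":0.005},{"slide":[-0.004,0,0],"turn":0,"hand":0.005},{"slide":[0,0,0],"turn":0,"hand":0.005}]' ;python3 -c "
from h import *
st()"
```

```text
clock: 15.25
tool_pos: [0.5903, -0.3029, 0.0713]
eef_rot: [0.731, 0.682, 0.006, -0.007]
contact_force: [-1.1, 21.0, 7.6]
opening: 0.153
t 15.25 tcp [ 0.5903 -0.3029  0.0713] F [-1.1 21.   7.6] open 0.15339602396922988
toolx [0.0691 0.9975 0.0173] tooly [ 0.9976 -0.0691 -0.0019] toolz [-0.0007  0.0174 -0.9998] q [ 0.58  0.98 -0.33  1.54  0.41  0.7   1.57]
```

Fully out (stop force 21 N, no motion). Release and look over everything.

```bash
python3 -m creep '[{"slide":[0.008,0,0],"turn":0,"hand":0.02},{"slide":[0,0,0],"turn":0,"hand":0.04},{"slide":[0,0,-0.02],"turn":0,"hand":0.06},{"slide":[0,0,-0.06],"turn":0,"hand":0.08},{"slide":[0,0,-0.06],"turn":0,"hand":0.08}]' ;python3 -m creep '[{"slide":[0,-0.06,-0.03],"turn":0,"hand":0.085},{"slide":[0,-0.06,-0.03],"turn":0,"hand":0.085},{"slide":[0,-0.06,0],"turn":0,"hand":0.085}]'; python3 - <<'E'
from pts import *
st()
a=snapshot("top");save(a,"t9.png")
b=snapshot("side");save(b,"s9.png")
for s in(a,b):
    summ("blue",*mask(s,105,130,130,60,(.59,-.30,.06),(.06,.12)))
    P=cloud(s)
    for n,x in(("dC",(.422,-.031)),("dA",(.521,-.392))):
        summ(n,(np.hypot(P[...,0]-x[0],P[...,1]-x[1])<.06)&(P[...,2]>.019)&(P[...,2]<.034),P)
    for n in("pocket0","dish_a_mid","dish_b_mid"): print(n,[([round(float(v),1) for v in d["uv"]],round(d["conf"],2),dep(s,d["uv"])) for d in pinpoint(n,s)])
E
```

```text
clock: 15.88
tool_pos: [0.5884, -0.3103, 0.2138]
eef_rot: [0.734, 0.679, -0.0, 0.0]
contact_force: [1.4, -1.6, 0.3]
opening: 0.658
clock: 16.25
tool_pos: [0.4172, -0.2972, 0.2704]
eef_rot: [0.735, 0.679, 0.0, 0.003]
contact_force: [-0.6, -0.6, -0.9]
opening: 0.962
t 16.25 tcp [ 0.4172 -0.2972  0.2704] F [-0.6 -0.6 -0.9] open 0.9618938971051053
toolx [ 0.0791  0.9969 -0.0043] tooly [ 0.9968 -0.0791  0.0055] toolz [ 0.0052 -0.0047 -1.    ] q [ 0.8   0.53 -0.43  1.87  0.3   0.8   1.71]
blue 64 mean [ 0.5873 -0.3011  0.0923] med [ 0.5859 -0.3013  0.0932] p2 [ 0.5698 -0.3071  0.0845] p98 [ 0.6053 -0.2954  0.0967] uv 361.2 160.7
dC 300 mean [ 0.4221 -0.0308  0.0254] med [ 0.4218 -0.0308  0.0254] p2 [ 0.3993 -0.0533  0.0218] p98 [ 0.4463 -0.0085  0.0288] uv 262.0 227.8
dA 266 mean [ 0.5229 -0.3901  0.025 ] med [ 0.5234 -0.3893  0.0251] p2 [ 0.4982 -0.415   0.0208] p98 [ 0.5444 -0.3677  0.0289] uv 389.2 188.2
pocket0 [([252.7, 164.4], 0.96, array([ 0.5998, -0.0097,  0.0414])), ([278.9, 160.7], 0.88, array([ 0.6069, -0.0837,  0.0458])), ([304.0, 163.0], 0.68, array([ 0.5994, -0.1542,  0.0402]))]
dish_a_mid [([312.1, 260.0], 0.43, array([ 0.331 , -0.1664,  0.0095]))]
dish_b_mid []
blue 162 mean [ 0.5848 -0.3064  0.083 ] med [ 0.584 -0.308  0.088] p2 [ 0.5691 -0.3112  0.0624] p98 [ 0.6035 -0.2982  0.094 ] uv 330.8 256.0
dC 238 mean [ 0.4222 -0.0337  0.0238] med [ 0.4222 -0.0337  0.024 ] p2 [ 0.3989 -0.0569  0.0203] p98 [ 0.4461 -0.0092  0.0268] uv 228.1 213.5
dA 412 mean [ 0.5212 -0.3949  0.0242] med [ 0.5212 -0.3948  0.0242] p2 [ 0.4977 -0.4181  0.0209] p98 [ 0.5448 -0.3713  0.0267] uv 324.8 308.6
pocket0 [([286.8, 185.7], 0.96, array([ 0.4356, -0.3173,  0.4177])), ([303.5, 218.4], 0.79, array([ 0.6022, -0.1518,  0.0395])), ([294.3, 204.6], 0.76, array([ 0.6028, -0.0977,  0.0403]))]
dish_a_mid [([321.9, 310.3], 0.78, array([ 0.5136, -0.395 ,  0.022 ]))]
dish_b_mid []
```

View pics/t9.png

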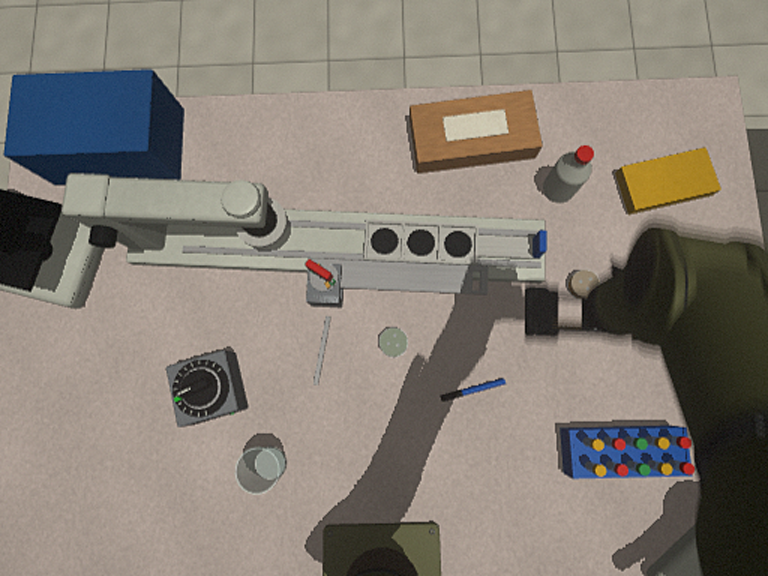

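View pics/s9.png

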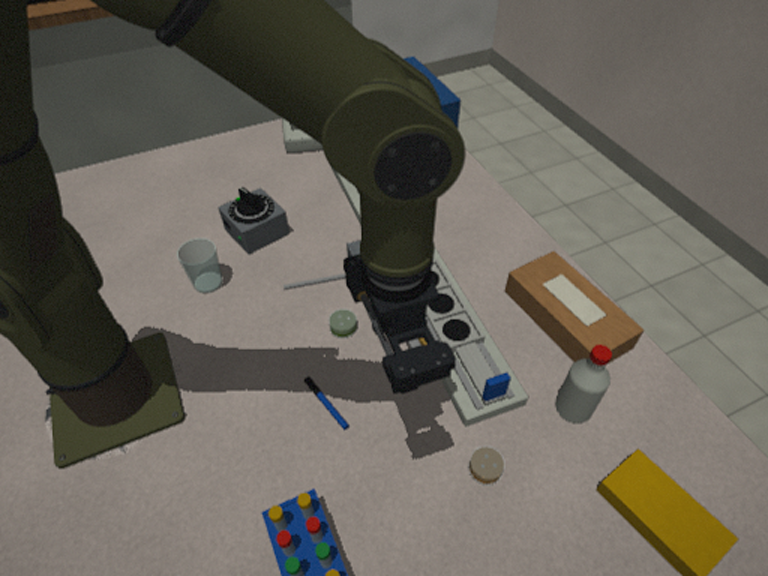

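```bash
python3 - <<'E'
from rect import *
s=snapshot("top")
f=cv2.cvtColor(s["frame"],cv2.COLOR_RGB2GRAY);P=cloud(s)
m=((f<50)&(P[...,0]>.56)&(P[...,0]<.65)&(P[...,1]<.06)&(P[...,1]>-.21)&(P[...,2]<.06)).astype(np.uint8)
n,l,stt,c=cv2.connectedComponentsWithStats(m)
for i in range(1,n):
    if stt[i,4]>60: print(stt[i,4],c[i],atz(s,c[i],.042))
i=rect(s,(.60,-.085),.05,half=.14,n=700);cv2.imwrite("pics/r9.png",i[150:550])
E
python3 go.py .5215 -.392 .14 0 8 -85.5
```

```text
220 [255.8909 160.1273] [ 0.6118 -0.019   0.042 ]
228 [280.1491 161.1184] [ 0.6066 -0.0873  0.042 ]
234 [304.7009 162.1709] [ 0.6013 -0.1561  0.042 ]
t 16.7 tcp [ 0.4192 -0.2958  0.2672] F [ 0.2 -0.3 -0.3] open 0.9652439684400704
toolx [0.0767 0.9971 0.    ] tooly [ 0.9971 -0.0767  0.0015] toolz [ 0.0015 -0.0001 -1.    ] q [ 0.8   0.54 -0.43  1.87  0.3   0.8   1.7 ]
ang 85.6 d [ 0.1023 -0.0962 -0.1272] turn 85.5 n 8
{"slide":[-0.011, 0.0136, 0.0159],"turn":10.7},{"slide":[-0.0083, 0.0154, 0.0159],"turn":10.7},{"slide":[-0.0053, 0.0167, 0.0159],"turn":10.7},{"slide":[-0.0021, 0.0174, 0.0159],"turn":10.7},{"slide":[0.0012, 0.0175, 0.0159],"turn":10.7},{"slide":[0.0044, 0.017, 0.0159],"turn":10.7},{"slide":[0.0075, 0.0159, 0.0159],"turn":10.7},{"slide":[0.0103, 0.0142, 0.0159],"turn":10.7},
```

View pics/r9.png

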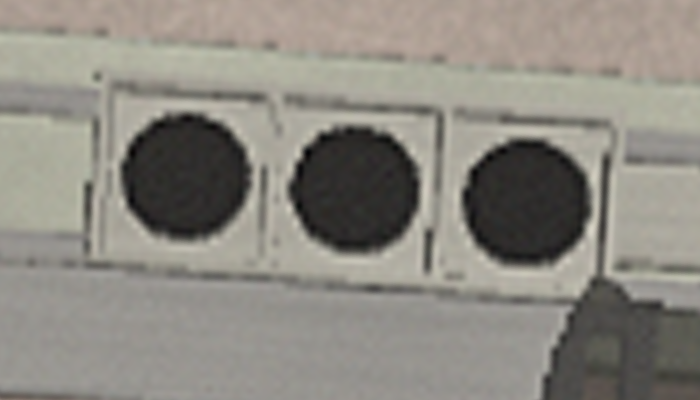

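```bash
python3 -m creep '[{"slide":[-0.011,0.0135,0.01],"turn":10.7,"hand":0.088},{"slide":[-0.008,0.0155,0.01],"turn":10.7,"hand":0.088},{"slide":[-0.005,0.0165,0.01],"turn":10.7,"hand":0.088},{"slide":[-0.002,0.0175,0.01],"turn":10.7,"hand":0.088},{"slide":[0.001,0.0175,0.016],"turn":10.7,"hand":0.088}]' 20;python3 -m creep '[{"slide":[0.0045,0.017,0.016],"turn":10.7,"hand":0.088},{"slide":[0.0075,0.016,0.016],"turn":10.7,"hand":0.088},{"slide":[0.010,0.014,0.016],"turn":10.7,"hand":0.088},{"slide":[0,0,0],"turn":0,"hand":0.088}]'; python3 - <<'E'
from pts import *
a=snapshot("top");b=snapshot("side");save(b,"s10.png",(250,200,450,350),4)
for s in(a,b):
    P=cloud(s)
    summ("dA",(np.hypot(P[...,0]-.5215,P[...,1]+.392)<.06)&(P[...,2]>.019)&(P[...,2]<.034),P)
E
python3 go.py .5215 -.392 .0195 0 3
```

```text
clock: 17.32
tool_pos: [0.4832, -0.3556, 0.2107]
eef_rot: [0.962, 0.274, 0.001, 0.0]
contact_force: [-0.7, 0.5, -0.6]
opening: 1.002
clock: 17.82
tool_pos: [0.5202, -0.3909, 0.1613]
eef_rot: [1.0, 0.001, -0.001, -0.0]
contact_force: [0.0, 0.2, -0.6]
opening: 1.001
dA 296 mean [ 0.5211 -0.3919  0.0252] med [ 0.5209 -0.392   0.0253] p2 [ 0.4977 -0.4159  0.0216] p98 [ 0.5439 -0.3683  0.0287] uv 389.9 188.8
dA 413 mean [ 0.5212 -0.3949  0.0241] med [ 0.5211 -0.3948  0.0242] p2 [ 0.4979 -0.4181  0.0213] p98 [ 0.5453 -0.3714  0.0266] uv 324.8 308.7
t 17.925 tcp [ 0.5196 -0.3907  0.1629] F [-0.  -0.1  0.2] open 0.9971597691260631
toolx [ 1.      0.0036 -0.0005] tooly [ 0.0036 -1.     -0.0006] toolz [-0.0005  0.0006 -1.    ] q [ 0.56  0.82  0.03  1.57 -0.03  0.76  0.61]
ang 0.21 d [ 0.0019 -0.0013 -0.1434] turn 0.20832296101900738 n 3
{"slide":[0.0006, 0.0005, 0.0478],"turn":0.1},{"slide":[0.0006, 0.0005, 0.0478],"turn":0.1},{"slide":[0.0006, 0.0005, 0.0478],"turn":0.1},
```

View pics/s10.png

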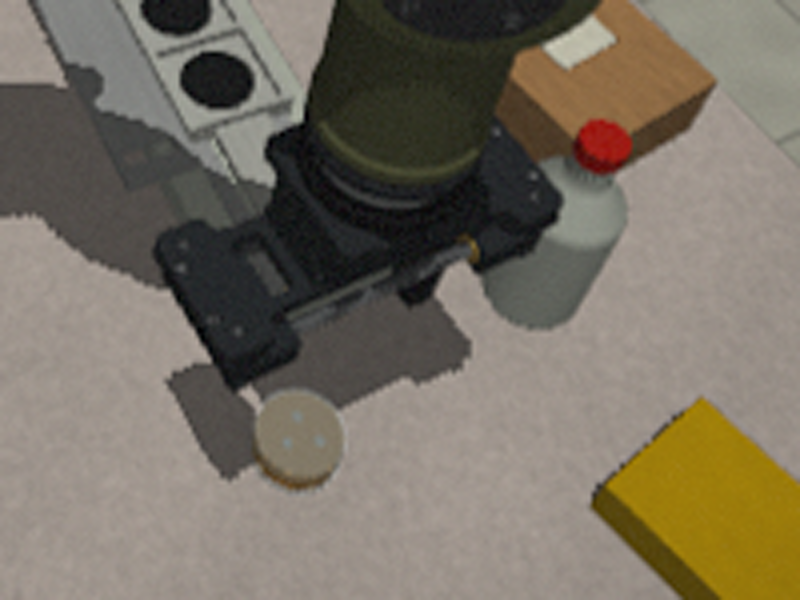

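```bash
python3 -m creep '[{"slide":[0.002,0.001,0.05],"turn":0.2,"hand":0.088},{"slide":[0,0,0.05],"turn":0,"hand":0.088},{"slide":[0,0,0.03],"turn":0,"hand":0.088},{"slide":[0,0,0.012],"turn":0,"hand":0.088},{"slide":[0,0,0],"turn":0,"hand":0.088}]' 20; python3 -c "
from h import *
st()
save(snapshot('side'),'s11.png',(250,200,450,350),4)"
```

```text
clock: 18.55
tool_pos: [0.5216, -0.3923, 0.0215]
eef_rot: [1.0, -0.002, 0.0, -0.0]
contact_force: [0.5, 0.4, 0.8]
opening: 1.0
t 18.55 tcp [ 0.5216 -0.3923  0.0215] F [0.5 0.4 0.8] open 1.0001554846906677
toolx [ 1.     -0.003   0.0003] tooly [-0.003  -1.     -0.0003] toolz [ 0.0003  0.0003 -1.    ] q [ 0.56  1.02  0.02  1.6  -0.04  0.51  0.6 ]
```

View pics/s11.png

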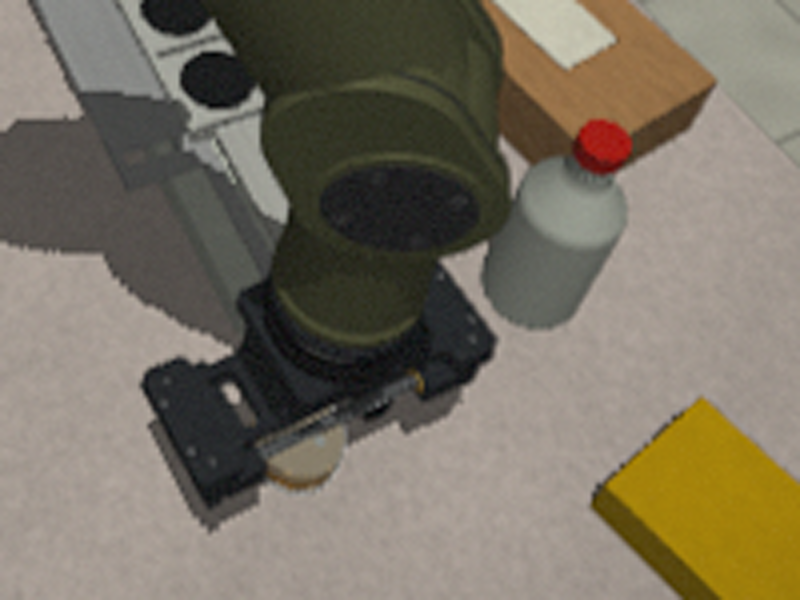

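```bash
python3 -m creep '[{"slide":[0,0.001,0.0015],"turn":0,"hand":0.045},{"slide":[0,0,0],"turn":0,"hand":0.045},{"slide":[0,0,0],"turn":0,"hand":0.045},{"slide":[0,0,0],"turn":0,"hand":0.045},{"slide":[0,0,0],"turn":0,"hand":0.045}]' 25; python3 -c "
from h import *
st()"
```

```text
clock: 19.23
tool_pos: [0.5217, -0.3935, 0.0199]
eef_rot: [1.0, -0.002, 0.0, 0.0]
contact_force: [-1.0, 0.3, 3.2]
opening: 0.603
t 19.225 tcp [ 0.5217 -0.3935  0.0199] F [-1.   0.3  3.2] open 0.6030602603204365
toolx [ 1.     -0.004   0.0005] tooly [-0.004  -1.      0.0002] toolz [ 0.0005 -0.0002 -1.    ] q [ 0.56  1.03  0.02  1.6  -0.04  0.51  0.6 ]
```

```bash
python3 -m creep '[{"slide":[0,0,-0.02],"turn":0,"hand":0.045},{"slide":[0,0,-0.04],"turn":0,"hand":0.045},{"slide":[0,0,-0.05],"turn":0,"hand":0.045},{"slide":[0,0,-0.03],"turn":0,"hand":0.045}]' 25; python3 go.py .601 -.155 .145 -4.3
```

```text
clock: 19.73
tool_pos: [0.5222, -0.3941, 0.1634]
eef_rot: [1.0, -0.002, 0.002, 0.001]
contact_force: [0.3, 0.4, -1.1]
opening: 0.605
t 19.725 tcp [ 0.5222 -0.3941  0.1634] F [ 0.3  0.4 -1.1] open 0.6046541060885837
toolx [ 1.     -0.0043  0.0033] tooly [-0.0043 -1.      0.0022] toolz [ 0.0033 -0.0023 -1.    ] q [ 0.56  0.82  0.03  1.56 -0.04  0.76  0.6 ]
ang -0.25 d [ 0.0788  0.2391 -0.0184] turn 4.0530606854849935 n 5
{"slide":[0.0155, -0.0479, 0.0036],"turn":0.8},{"slide":[0.0149, -0.0481, 0.0036],"turn":0.8},{"slide":[0.0142, -0.0483, 0.0036],"turn":0.8},{"slide":[0.0135, -0.0485, 0.0036],"turn":0.8},{"slide":[0.0128, -0.0487, 0.0036],"turn":0.8},
```

```bash
python3 -m creep '[{"slide":[0.0155,-0.048,0],"turn":0.8,"hand":0.045},{"slide":[0.015,-0.048,0],"turn":0.8,"hand":0.045},{"slide":[0.014,-0.0485,0.004],"turn":0.8,"hand":0.045},{"slide":[0.0135,-0.0485,0.004],"turn":0.8,"hand":0.045},{"slide":[0.013,-0.0485,0.004],"turn":0.8,"hand":0.045}]' 25; python3 -m creep '[{"slide":[0,0,0],"turn":0,"hand":0.045}]'; python3 go.py .601 -.155 .075 -4.3; python3 -c "
from h import *
save(snapshot('side'),'s12.png',(230,120,390,240),5)"
```

```text
clock: 20.35
tool_pos: [0.6007, -0.1527, 0.1488]
eef_rot: [0.999, -0.037, 0.001, 0.0]
contact_force: [0.3, -0.3, -0.0]
opening: 0.606
clock: 20.48
tool_pos: [0.602, -0.1472, 0.1482]
eef_rot: [0.999, -0.032, 0.001, -0.002]
contact_force: [0.9, -0.7, -0.5]
opening: 0.607
t 20.475 tcp [ 0.602  -0.1472  0.1482] F [ 0.9 -0.7 -0.5] open 0.6071396685713549
toolx [ 0.9979 -0.0648  0.0012] tooly [-0.0648 -0.9979 -0.0047] toolz [ 0.0015  0.0046 -1.    ] q [ 0.12  0.81  0.09  1.68 -0.12  0.66  0.21]
ang -3.72 d [-0.001  -0.0078 -0.0732] turn 0.5821785123405903 n 2
{"slide":[-0.0003, 0.0041, 0.0366],"turn":0.3},{"slide":[-0.0003, 0.0041, 0.0366],"turn":0.3},
```

View pics/s12.png

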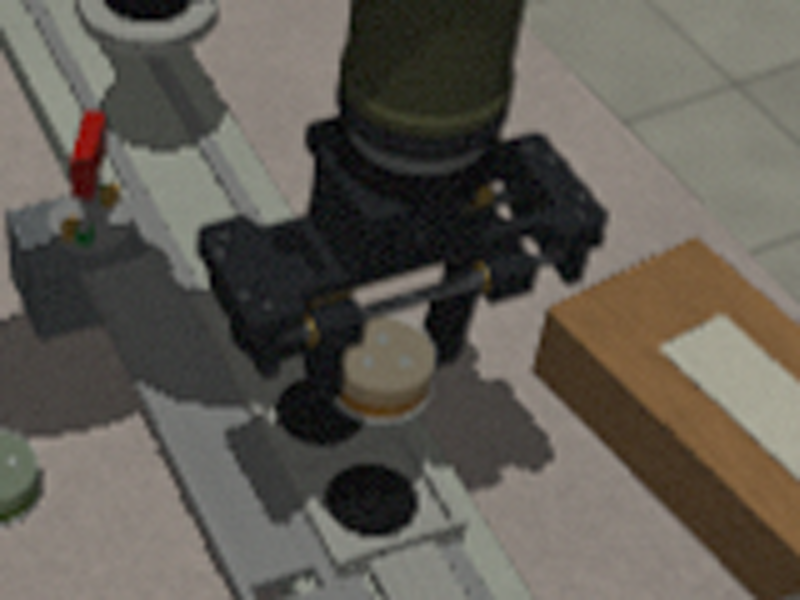

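```bash
python3 -m creep '[{"slide":[0,0.004,0.04],"turn":0.3,"hand":0.045},{"slide":[0,0,0.03],"turn":0,"hand":0.045},{"slide":[0,0,0],"turn":0,"hand":0.045},{"slide":[0,0,0],"turn":0,"hand":0.045}]' 25; python3 go.py .601 -.155 .063 -4.3; python3 -c "
from h import *
save(snapshot('side'),'s13.png',(230,120,390,240),5)"
```

```text
clock: 21.02
tool_pos: [0.6004, -0.1596, 0.079]
eef_rot: [0.999, -0.04, 0.001, 0.0]
contact_force: [-0.7, -0.0, -0.4]
opening: 0.606
t 21.025 tcp [ 0.6004 -0.1596  0.079 ] F [-0.7 -0.  -0.4] open 0.6059632044692406
toolx [ 0.9968 -0.0805  0.0018] tooly [-0.0805 -0.9968  0.0009] toolz [ 0.0018 -0.001  -1.    ] q [ 0.14  0.91  0.08  1.7  -0.13  0.53  0.22]
ang -4.62 d [ 0.0006  0.0046 -0.016 ] turn -0.3163321943516735 n 1
{"slide":[0.0002, -0.0046, 0.016],"turn":-0.3},
```

View pics/s13.png

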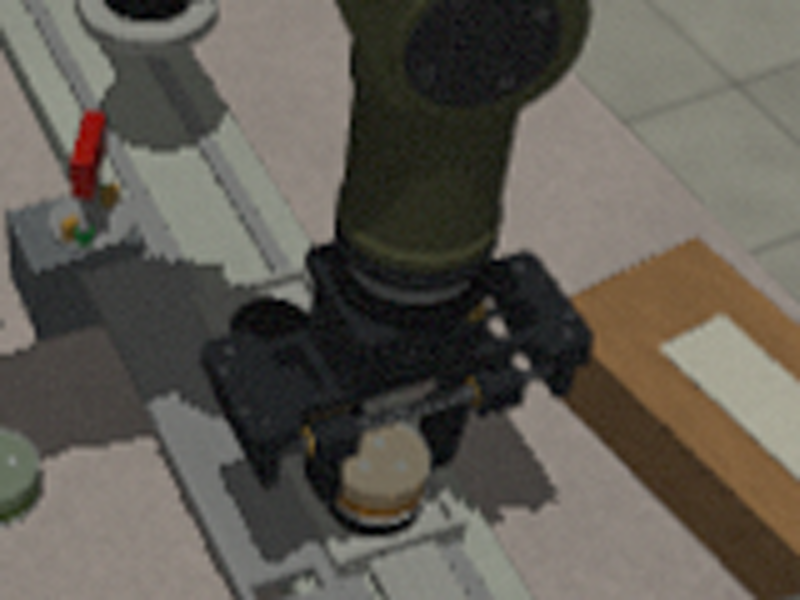

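```bash
python3 -m creep '[{"slide":[0,-0.0045,0.006],"turn":-0.3,"hand":0.045},{"slide":[0,0,0.007],"turn":0,"hand":0.045},{"slide":[0,0,0],"turn":0,"hand":0.045},{"slide":[0,0,0],"turn":0,"hand":0.045}]' 25; python3 go.py .601 -.155 .062 -4.3; python3 -c "
from h import *
save(snapshot('side'),'s14.png',(230,120,390,240),5)"
```

```text
clock: 21.58
tool_pos: [0.6002, -0.1538, 0.0646]
eef_rot: [0.999, -0.037, -0.0, 0.0]
contact_force: [-0.6, -0.2, -0.3]
opening: 0.605
t 21.575 tcp [ 0.6002 -0.1538  0.0646] F [-0.6 -0.2 -0.3] open 0.604666260773881
toolx [ 0.9973 -0.0738 -0.0001] tooly [-0.0738 -0.9973  0.0001] toolz [-0.0001 -0.0001 -1.    ] q [ 0.13  0.93  0.08  1.71 -0.13  0.5   0.22]
ang -4.23 d [ 0.0008 -0.0012 -0.0026] turn 0.06794512876018644 n 1
{"slide":[0.0009, 0.0011, 0.0026],"turn":0.1},
```

View pics/s14.png

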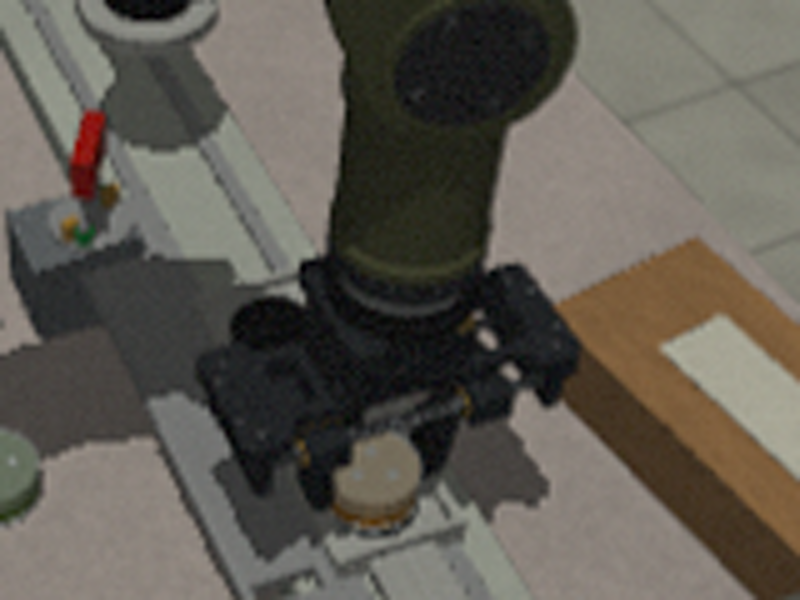

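```bash
python3 -m creep '[{"slide":[0.0005,0.001,0.002],"turn":0,"hand":0.045},{"slide":[0,0,0],"turn":0,"hand":0.07},{"slide":[0,0,0],"turn":0,"hand":0.088},{"slide":[0,0,0],"turn":0,"hand":0.088},{"slide":[0,0,-0.02],"turn":0,"hand":0.088}]' 25; python3 -m creep '[{"slide":[0,0,-0.04],"turn":0,"hand":0.088},{"slide":[0,0,-0.04],"turn":0,"hand":0.088}]'; python3 -c "
from h import *
save(snapshot('side'),'s15.png',(230,120,390,240),5)"; python3 go.py .422 -.031 .14 0 5
```

```text
clock: 22.25
tool_pos: [0.5995, -0.1544, 0.0821]
eef_rot: [0.999, -0.037, -0.002, -0.0]
contact_force: [0.5, 0.0, 0.3]
opening: 0.996
clock: 22.5
tool_pos: [0.6007, -0.1548, 0.165]
eef_rot: [0.999, -0.037, 0.0, 0.0]
contact_force: [0.3, -1.1, -0.7]
opening: 0.998
t 22.55 tcp [ 0.6038 -0.1559  0.1705] F [ 0.4 -0.1  3.2] open 0.9984706664802546
toolx [ 0.9972 -0.0743  0.0101] tooly [-0.0744 -0.9972  0.0015] toolz [ 0.0099 -0.0023 -0.9999] q [ 0.12  0.78  0.11  1.66 -0.11  0.7   0.21]
ang -4.26 d [-0.1818  0.1249 -0.0305] turn -4.2639240529445885 n 5
{"slide":[-0.0382, -0.0222, 0.0057],"turn":-0.9},{"slide":[-0.0378, -0.0228, 0.0057],"turn":-0.9},{"slide":[-0.0375, -0.0233, 0.0057],"turn":-0.9},{"slide":[-0.0371, -0.0239, 0.0057],"turn":-0.9},{"slide":[-0.0368, -0.0244, 0.0057],"turn":-0.9},
```

View pics/s15.png

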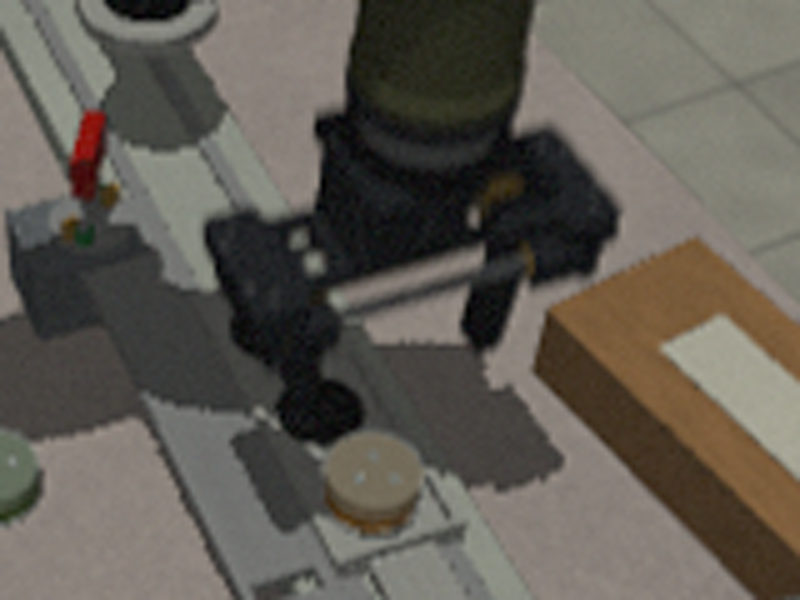

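```bash
python3 -m creep '[{"slide":[-0.038,-0.022,0],"turn":-0.9,"hand":0.088},{"slide":[-0.038,-0.023,0],"turn":-0.9,"hand":0.088},{"slide":[-0.0375,-0.023,0.006],"turn":-0.9,"hand":0.088},{"slide":[-0.037,-0.024,0.006],"turn":-0.9,"hand":0.088},{"slide":[-0.037,-0.0245,0.006],"turn":-0.9,"hand":0.088}]' 25; python3 -m creep '[{"slide":[0,0,0],"turn":0,"hand":0.088},{"slide":[0,0,0],"turn":0,"hand":0.088}]'; python3 - <<'E'
from pts import *
a=snapshot("top");b=snapshot("side");save(b,"s16.png",(180,140,340,260),5);save(a,"t16.png",(160,110,320,230),5)
for s in(a,b):
    P=cloud(s)
    summ("dC",(np.hypot(P[...,0]-.422,P[...,1]+.032)<.08)&(P[...,2]>.019)&(P[...,2]<.034),P)
    summ("dA",(np.hypot(P[...,0]-.60,P[...,1]+.155)<.05)&(P[...,2]>.061)&(P[...,2]<.085),P)
E
python3 go.py .422 -.0315 .0195 0 3
```

```text
clock: 23.18
tool_pos: [0.4178, -0.0297, 0.1457]
eef_rot: [1.0, 0.003, 0.001, -0.0]
contact_force: [0.7, 0.4, -0.3]
opening: 1.0
clock: 23.42
tool_pos: [0.4198, -0.0306, 0.1454]
eef_rot: [1.0, 0.002, 0.002, 0.0]
contact_force: [1.3, -0.3, 0.2]
opening: 0.997
dC none 0
dA 306 mean [ 0.5992 -0.1544  0.0673] med [ 0.599  -0.1543  0.0673] p2 [ 0.5755 -0.1769  0.0636] p98 [ 0.6236 -0.1308  0.0704] uv 304.9 160.6
dC 231 mean [ 0.4225 -0.0329  0.0237] med [ 0.4225 -0.0325  0.0237] p2 [ 0.3987 -0.0568  0.0206] p98 [ 0.4467 -0.0093  0.0269] uv 228.1 213.3
dA 259 mean [ 0.5993 -0.1574  0.0661] med [ 0.5988 -0.1573  0.0661] p2 [ 0.5763 -0.1814  0.0628] p98 [ 0.623  -0.1335  0.0686] uv 304.5 214.4
t 23.525 tcp [ 0.4201 -0.031   0.1451] F [ 0.1  0.2 -0.4] open 0.9963469107953861
toolx [1.     0.0034 0.0032] tooly [ 0.0034 -1.      0.0003] toolz [ 0.0032 -0.0003 -1.    ] q [-0.07  0.64  0.06  2.27 -0.15  0.23  0.12]
ang 0.2 d [ 0.0019 -0.0005 -0.1256] turn 0.1950474444373782 n 3
{"slide":[0.0005, 0.0002, 0.0419],"turn":0.1},{"slide":[0.0005, 0.0001, 0.0419],"turn":0.1},{"slide":[0.0005, 0.0001, 0.0419],"turn":0.1},
```

View pics/s16.png

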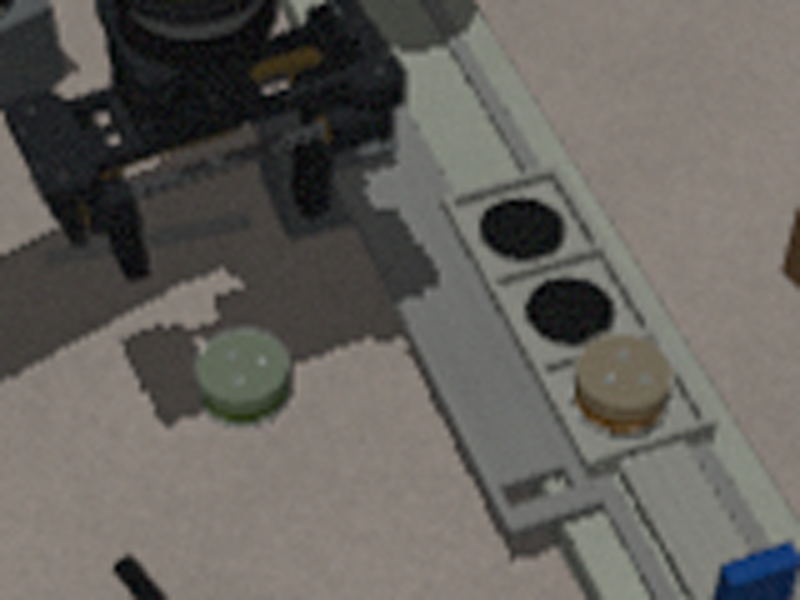

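View pics/t16.png

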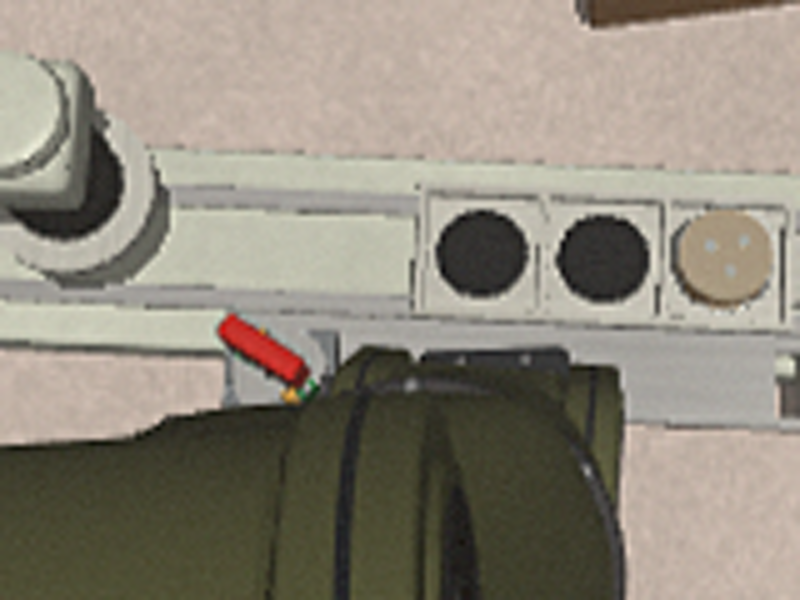

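```bash
python3 -m creep '[{"slide":[0.002,0,0.04],"turn":0,"hand":0.088},{"slide":[0,0,0.03],"turn":0,"hand":0.088},{"slide":[0,0,0],"turn":0,"hand":0.088}]' 25; python3 go.py .422 -.0315 .0195 0 3
```

```text
clock: 23.9
tool_pos: [0.4211, -0.031, 0.0741]
eef_rot: [1.0, 0.002, -0.002, -0.0]
contact_force: [-0.3, -0.1, 0.4]
opening: 1.001
t 23.9 tcp [ 0.4211 -0.031   0.0741] F [-0.3 -0.1  0.4] open 1.0014179121928946
toolx [ 1.      0.0034 -0.0034] tooly [ 0.0034 -1.     -0.0001] toolz [-0.0034  0.0001 -1.    ] q [-0.04  0.81  0.01  2.29 -0.17  0.04  0.14]
ang 0.2 d [ 0.0009 -0.0005 -0.0546] turn 0.19671398124422979 n 3
{"slide":[0.0004, 0.0002, 0.0182],"turn":0.1},{"slide":[0.0004, 0.0002, 0.0182],"turn":0.1},{"slide":[0.0004, 0.0002, 0.0182],"turn":0.1},
```

```bash
python3 -m creep '[{"slide":[0,0,-0.05],"turn":0,"hand":0.088},{"slide":[0,0,-0.05],"turn":-10.5,"hand":0.088},{"slide":[0,0,0],"turn":-10.5,"hand":0.088},{"slide":[0,0,0],"turn":-10.5,"hand":0.088},{"slide":[0,0,0],"turn":-10.5,"hand":0.088}]' 25; python3 -c "
from h import *
st()";python3 -m creep '[{"slide":[0,0,0],"turn":-10.5,"hand":0.088},{"slide":[0,0,0],"turn":-10.5,"hand":0.088},{"slide":[0,0,0],"turn":-10.5,"hand":0.088},{"slide":[0,0,0],"turn":-10.5,"hand":0.088},{"slide":[0,0,0],"turn":-10.5,"hand":0.088}]' 25; python3 -c "
from h import *
st()"
```

```text
clock: 24.52
tool_pos: [0.4224, -0.031, 0.1771]
eef_rot: [0.932, 0.363, 0.001, 0.001]
contact_force: [-0.1, -0.1, -0.1]
opening: 0.996
t 24.525 tcp [ 0.4224 -0.031   0.1771] F [-0.1 -0.1 -0.1] open 0.9958793841260023
toolx [0.7367 0.6763 0.002 ] tooly [ 0.6762 -0.7367  0.0027] toolz [ 0.0034 -0.0006 -1.    ] q [ 0.02  0.57 -0.09  2.23  0.14  0.34  0.56]
clock: 25.15
tool_pos: [0.4223, -0.0312, 0.1768]
eef_rot: [0.675, 0.738, 0.0, 0.001]
contact_force: [-0.1, 0.2, -0.3]
opening: 0.998
t 25.15 tcp [ 0.4223 -0.0312  0.1768] F [-0.1  0.2 -0.3] open 0.9983793003801228
toolx [-0.0878  0.9961 -0.0014] tooly [0.9961 0.0878 0.0026] toolz [ 0.0027 -0.0011 -1.    ] q [ 0.18  0.58 -0.33  2.22  0.48  0.4   1.11]
```

```bash
python3 -m creep '[{"slide":[0,0,0],"turn":-10.5,"hand":0.088},{"slide":[0,0,0],"turn":-10.5,"hand":0.088},{"slide":[0,0,0],"turn":-10.5,"hand":0.088},{"slide":[0,0,0],"turn":-10.5,"hand":0.088},{"slide":[0,0,0],"turn":-10.5,"hand":0.088}]' 25; python3 -m creep '[{"slide":[0,0,0],"turn":-10.5,"hand":0.088},{"slide":[0,0,0],"turn":-10.5,"hand":0.088},{"slide":[0,0,0],"turn":0,"hand":0.088}]'; python3 -c "
from h import *
st()"
```

```text
clock: 25.78
tool_pos: [0.4222, -0.0314, 0.1767]
eef_rot: [0.28, 0.96, -0.0, 0.001]
contact_force: [-0.2, 1.2, -0.1]
opening: 0.998
clock: 26.15
tool_pos: [0.422, -0.0311, 0.1763]
eef_rot: [0.104, 0.995, -0.0, 0.001]
contact_force: [-0.5, 0.6, -0.3]
opening: 0.999
t 26.15 tcp [ 0.422  -0.0311  0.1763] F [-0.5  0.6 -0.3] open 0.9990903958330599
toolx [-0.9784  0.2068 -0.0014] tooly [ 0.2068  0.9784 -0.0004] toolz [ 0.0013 -0.0007 -1.    ] q [ 0.41  0.65 -0.7   2.21  0.82  0.57  2.01]
```

```bash
python3 -m creep '[{"slide":[0,0,0.05],"turn":0,"hand":0.088},{"slide":[0,0,0.05],"turn":0,"hand":0.088},{"slide":[0,0,0],"turn":0,"hand":0.088}]' 25; python3 -c "
from h import *
st()
from pts import *
s=snapshot('side');P=cloud(s);save(s,'s17.png',(180,140,340,260),5)
summ('dC',(np.hypot(P[...,0]-.422,P[...,1]+.032)<.08)&(P[...,2]>.019)&(P[...,2]<.034),P)
";python3 go.py .422 -.0315 .0195 - 2
```

```text
clock: 26.52
tool_pos: [0.4205, -0.0313, 0.0757]
eef_rot: [0.103, 0.995, -0.002, -0.002]
contact_force: [-0.3, 1.2, 0.7]
opening: 1.003
t 26.525 tcp [ 0.4205 -0.0313  0.0757] F [-0.3  1.2  0.7] open 1.0032962278533404
toolx [-0.9788  0.2048  0.0032] tooly [ 0.2047  0.9788 -0.0048] toolz [-0.0041 -0.004  -1.    ] q [ 0.18  0.82 -0.35  2.28  1.28  0.27  1.6 ]
dC 237 mean [ 0.4224 -0.0336  0.0239] med [ 0.4224 -0.0341  0.0241] p2 [ 0.399  -0.0565  0.0198] p98 [ 0.4459 -0.0082  0.0266] uv 228.2 213.4
t 26.575 tcp [ 0.4213 -0.0306  0.0771] F [ 0.7 -0.1  0.1] open 0.9943338005941117
toolx [-0.9788  0.2049  0.001 ] tooly [ 0.2049  0.9788 -0.0025] toolz [-0.0015 -0.0023 -1.    ] q [ 0.18  0.81 -0.36  2.28  1.28  0.27  1.6 ]
ang 168.18 d [ 0.0007 -0.0009 -0.0576] turn 0 n 2
{"slide":[-0.0005, -0.0003, 0.0288],"turn":0.0},{"slide":[-0.0005, -0.0003, 0.0288],"turn":0.0},
```

View pics/s17.png

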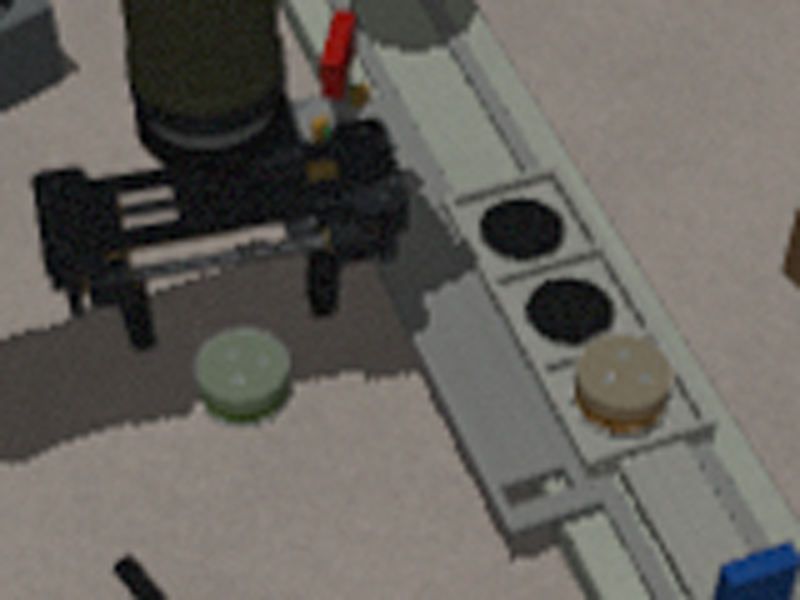

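```bash
python3 -m creep '[{"slide":[0,0,0.015],"turn":0,"hand":0.088},{"slide":[0,0,0.015],"turn":0,"hand":0.088}]' 25; python3 -c "
from h import *
g,_=st();print(g['q'][5])"
```

```text
clock: 26.82
tool_pos: [0.4235, -0.0303, 0.0489]
eef_rot: [0.104, 0.995, 0.0, 0.003]
contact_force: [0.1, -1.1, 0.1]
opening: 0.998
t 26.825 tcp [ 0.4235 -0.0303  0.0489] F [ 0.1 -1.1  0.1] open 0.9981746563097063
toolx [-0.9785  0.2063 -0.0052] tooly [0.2063 0.9785 0.0013] toolz [ 0.0054  0.0002 -1.    ] q [ 0.14  0.87 -0.29  2.29  1.6   0.22  1.28]
0.22016097461401632
```

```bash
python3 -m creep '[{"slide":[0,0,0.015],"turn":0,"hand":0.088},{"slide":[0,0,0.013],"turn":0,"hand":0.088},{"slide":[0,0,0],"turn":0,"hand":0.088}]' 25; python3 -c "
from h import *
g,_=st();print(g['q'][5])"; python3 go.py .422 -.0315 .0195 - 1
```

```text
clock: 27.2
tool_pos: [0.4227, -0.0305, 0.0202]
eef_rot: [0.104, 0.995, 0.001, 0.001]
contact_force: [0.5, -0.8, 0.1]
opening: 0.996
t 27.2 tcp [ 0.4227 -0.0305  0.0202] F [ 0.5 -0.8  0.1] open 0.9960248241789371
toolx [-0.9784  0.2067 -0.0025] tooly [0.2067 0.9784 0.0017] toolz [ 0.0028  0.0012 -1.    ] q [ 0.2   0.95 -0.38  2.29  1.78  0.31  1.12]
0.3137015283474691
t 27.2 tcp [ 0.4227 -0.0305  0.0202] F [ 0.5 -0.8  0.1] open 0.9960248241789371
toolx [-0.9784  0.2067 -0.0025] tooly [0.2067 0.9784 0.0017] toolz [ 0.0028  0.0012 -1.    ] q [ 0.2   0.95 -0.38  2.29  1.78  0.31  1.12]
ang 168.07 d [-0.0007 -0.001  -0.0007] turn 0 n 1
{"slide":[0.0005, -0.0011, 0.0007],"turn":0.0},
```

Good — in place with margin. Close.

```bash
python3 -m creep '[{"slide":[0,-0.001,0.0005],"turn":0,"hand":0.045},{"slide":[0,0,0],"turn":0,"hand":0.045},{"slide":[0,0,0],"turn":0,"hand":0.045},{"slide":[0,0,0],"turn":0,"hand":0.045},{"slide":[0,0,0],"turn":0,"hand":0.045}]' 25; python3 -m creep '[{"slide":[0,0,-0.02],"turn":0,"hand":0.045},{"slide":[0,0,-0.03],"turn":0,"hand":0.045},{"slide":[0,0,-0.04],"turn":0,"hand":0.045},{"slide":[0,0,-0.04],"turn":0,"hand":0.045}]'; python3 go.py .612 -.018 .15 -4.3
```

```text
clock: 27.82
tool_pos: [0.4215, -0.0316, 0.0187]
eef_rot: [0.102, 0.995, -0.0, 0.0]
contact_force: [1.0, -0.7, 6.1]
opening: 0.606
clock: 28.32
tool_pos: [0.4197, -0.0346, 0.1208]
eef_rot: [0.102, 0.995, -0.007, -0.004]
contact_force: [0.5, -0.9, -2.0]
opening: 0.604
t 28.325 tcp [ 0.4197 -0.0346  0.1208] F [ 0.5 -0.9 -2. ] open 0.6040328312105038
toolx [-0.9793  0.2023  0.0067] tooly [ 0.2022  0.9792 -0.0152] toolz [-0.0096 -0.0136 -0.9999] q [ 0.24  0.72 -0.45  2.26  0.95  0.37  1.92]
ang 168.33 d [0.1923 0.0166 0.0292] turn -7.3737882674879245 n 4
{"slide":[-0.0462, 0.0137, -0.0078],"turn":-1.8},{"slide":[-0.0466, 0.0122, -0.0078],"turn":-1.8},{"slide":[-0.047, 0.0107, -0.0078],"turn":-1.8},{"slide":[-0.0473, 0.0092, -0.0078],"turn":-1.8},
```

```bash
python3 -m creep '[{"slide":[-0.03,0.008,-0.02],"turn":-1.8,"hand":0.045},{"slide":[-0.047,0.012,-0.01],"turn":-1.8,"hand":0.045},{"slide":[-0.047,0.011,0],"turn":-1.8,"hand":0.045},{"slide":[-0.045,0.009,0],"turn":-1.8,"hand":0.045},{"slide":[-0.02,0.004,0],"turn":0,"hand":0.045}]' 25; python3 -m creep '[{"slide":[0,0,0],"turn":0,"hand":0.045},{"slide":[0,0,0],"turn":0,"hand":0.045}]';python3 go.py .6115 -.018 .075 -4.3;  python3 -c "
from h import *
save(snapshot('side'),'s18.png',(200,120,360,240),5)"
```

```text
clock: 28.95
tool_pos: [0.6161, -0.018, 0.1489]
eef_rot: [0.04, 0.999, -0.005, -0.002]
contact_force: [-0.3, -0.6, -0.9]
opening: 0.604
clock: 29.2
tool_pos: [0.6125, -0.0183, 0.1489]
eef_rot: [0.039, 0.999, -0.006, -0.004]
contact_force: [-1.1, -0.1, -0.8]
opening: 0.603
t 29.2 tcp [ 0.6125 -0.0183  0.1489] F [-1.1 -0.1 -0.8] open 0.6030193220053167
toolx [-0.9969  0.0782  0.0075] tooly [ 0.0781  0.9969 -0.0126] toolz [-0.0084 -0.0119 -0.9999] q [ 0.32  0.88 -0.68  1.67  0.71  0.87  2.39]
ang 175.52 d [-0.001   0.0003 -0.0739] turn -0.1846724930069854 n 2
{"slide":[0.0002, 0.0006, 0.037],"turn":-0.1},{"slide":[0.0002, 0.0006, 0.037],"turn":-0.1},
```

View pics/s18.png

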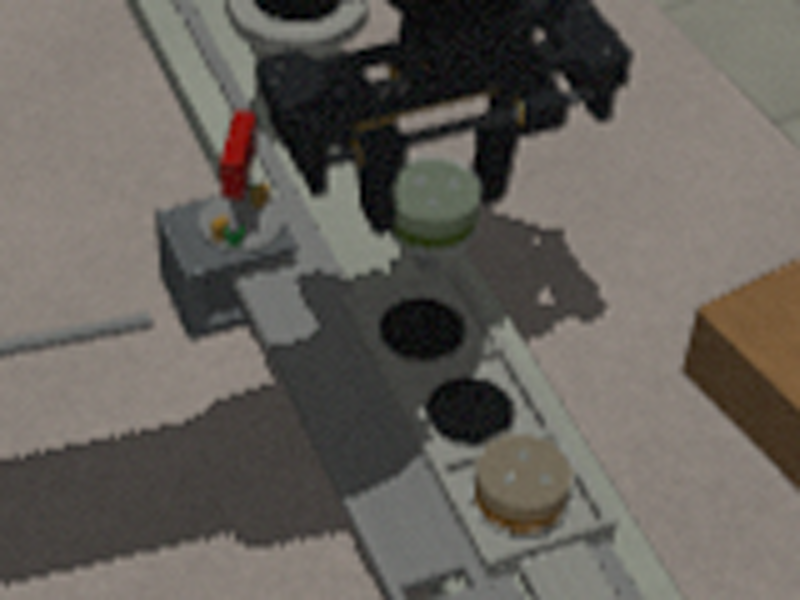

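```bash
python3 -m creep '[{"slide":[0,0,0.03],"turn":0,"hand":0.045},{"slide":[0,0,0.03],"turn":0,"hand":0.045},{"slide":[0,0,0.012],"turn":0,"hand":0.045},{"slide":[0,0,0],"turn":0,"hand":0.045},{"slide":[0,0,0],"turn":0,"hand":0.045}]' 25; python3 go.py .6115 -.018 .0615 -4.3;  python3 -c "
from h import *
save(snapshot('side'),'s19.png',(200,120,360,240),5)"
```

```text
clock: 29.88
tool_pos: [0.6145, -0.0187, 0.0787]
eef_rot: [0.039, 0.999, -0.006, -0.002]
contact_force: [-0.4, -0.0, -0.2]
opening: 0.603
t 29.875 tcp [ 0.6145 -0.0187  0.0787] F [-0.4 -0.  -0.2] open 0.6025763736302621
toolx [-0.9969  0.0788  0.0032] tooly [ 0.0788  0.9968 -0.0112] toolz [-0.0041 -0.0109 -0.9999] q [ 0.28  0.97 -0.62  1.7   0.8   0.75  2.32]
ang 175.48 d [-0.003   0.0007 -0.0172] turn -0.21964829547854947 n 1
{"slide":[0.003, 0.0006, 0.0172],"turn":-0.2},
```

View pics/s19.png

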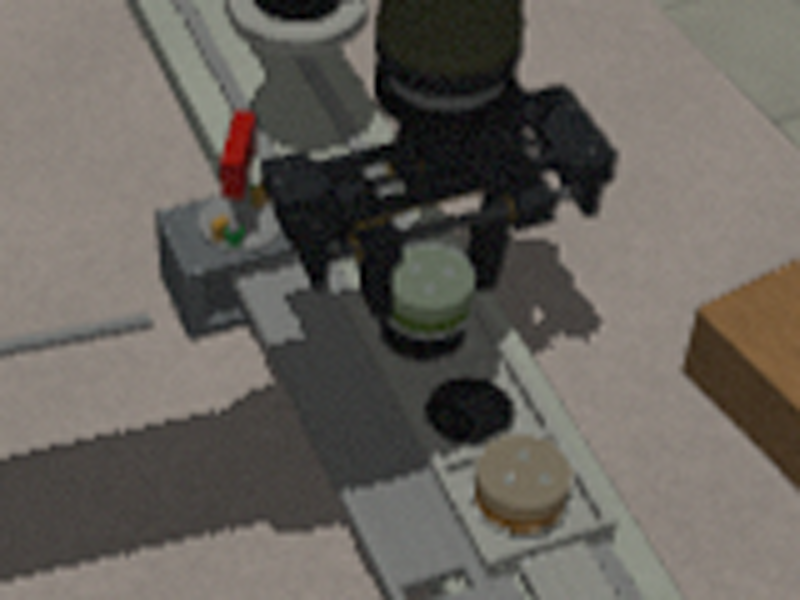

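```bash
python3 -m creep '[{"slide":[0.002,0.0005,0.007],"turn":0,"hand":0.045},{"slide":[0,0,0.007],"turn":0,"hand":0.045},{"slide":[0,0,0],"turn":0,"hand":0.045},{"slide":[0,0,0],"turn":0,"hand":0.045}]' 25; python3 go.py .6115 -.018 .0615 -4.3;  python3 -c "
from h import *
save(snapshot('side'),'s20.png',(200,120,360,240),5)"
```

```text
clock: 30.42
tool_pos: [0.6119, -0.0184, 0.0635]
eef_rot: [0.04, 0.999, -0.006, -0.003]
contact_force: [-0.8, 0.7, -1.1]
opening: 0.606
t 30.425 tcp [ 0.6119 -0.0184  0.0635] F [-0.8  0.7 -1.1] open 0.6055001368825133
toolx [-0.9969  0.079   0.005 ] tooly [ 0.0789  0.9968 -0.0116] toolz [-0.0059 -0.0112 -0.9999] q [ 0.27  0.99 -0.6   1.71  0.82  0.72  2.3 ]
ang 175.47 d [-0.0004  0.0004 -0.002 ] turn -0.22958804424933987 n 1
{"slide":[0.0004, 0.0004, 0.002],"turn":-0.2},
```

View pics/s20.png

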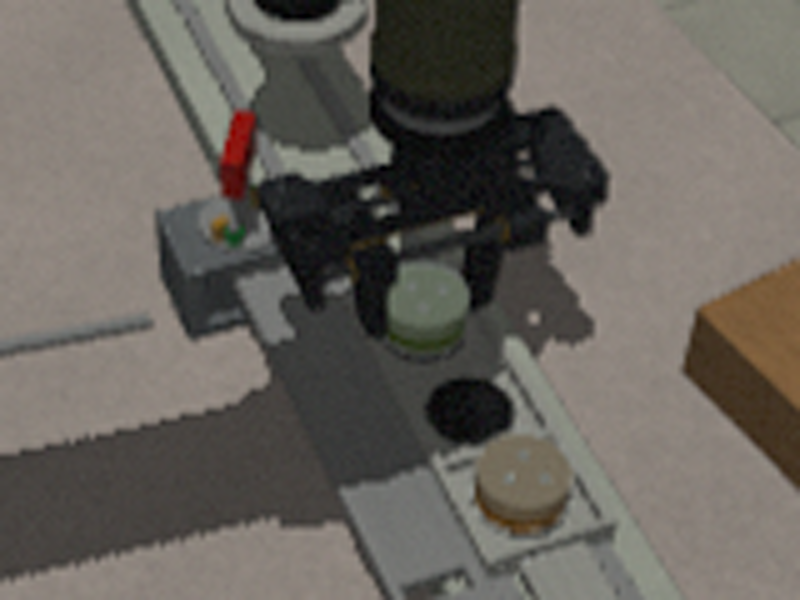

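```bash
python3 -m creep '[{"slide":[0,0,0.002],"turn":0,"hand":0.045},{"slide":[0,0,0],"turn":0,"hand":0.07},{"slide":[0,0,0],"turn":0,"hand":0.088},{"slide":[0,0,0],"turn":0,"hand":0.088},{"slide":[0,0,-0.02],"turn":0,"hand":0.088}]' 25; python3 -m creep '[{"slide":[0,0,-0.04],"turn":0,"hand":0.088},{"slide":[0,0,-0.04],"turn":0,"hand":0.088},{"slide":[0,-0.05,-0.03],"turn":10,"hand":0.088},{"slide":[0,-0.05,0],"turn":10,"hand":0.088},{"slide":[0,-0.05,0],"turn":10,"hand":0.088}]'; python3 - <<'E'
from pts import *
st()
a=snapshot("top");b=snapshot("side");save(a,"t21.png");save(b,"s21.png")
for s in(a,b):
    P=cloud(s)
    summ("dC",(np.hypot(P[...,0]-.6115,P[...,1]+.018)<.05)&(P[...,2]>.061)&(P[...,2]<.085),P)
    summ("dA",(np.hypot(P[...,0]-.60,P[...,1]+.155)<.05)&(P[...,2]>.061)&(P[...,2]<.085),P)
E
```

```text
clock: 31.1
tool_pos: [0.6108, -0.0185, 0.0811]
eef_rot: [0.039, 0.999, -0.006, -0.004]
contact_force: [0.8, -0.4, 0.2]
opening: 0.995
clock: 31.72
tool_pos: [0.5758, -0.1623, 0.1955]
eef_rot: [0.3, 0.954, -0.006, 0.001]
contact_force: [-0.7, -0.5, 0.2]
opening: 1.001
t 31.725 tcp [ 0.5758 -0.1623  0.1955] F [-0.7 -0.5  0.2] open 1.0012436887922962
toolx [-0.8205  0.5717 -0.0046] tooly [ 0.5717  0.8204 -0.011 ] toolz [-0.0025 -0.0117 -0.9999] q [ 0.53  0.77 -0.6   1.69  0.56  0.86  2.21]
dC 297 mean [ 0.6105 -0.0176  0.0673] med [ 0.6104 -0.0176  0.0673] p2 [ 0.587  -0.0399  0.0633] p98 [0.6344 0.0048 0.0709] uv 255.0 158.2
dA 169 mean [ 0.6031 -0.1595  0.0676] med [ 0.6032 -0.1597  0.0676] p2 [ 0.5838 -0.1769  0.0644] p98 [ 0.6226 -0.1407  0.0707] uv 306.7 159.1
dC 93 mean [ 0.6158 -0.0293  0.0656] med [ 0.6174 -0.0296  0.0658] p2 [ 0.5842 -0.0454  0.0625] p98 [ 0.6351 -0.0123  0.0684] uv 287.5 181.5
dA 262 mean [ 0.5991 -0.1573  0.0657] med [ 0.5987 -0.1572  0.0657] p2 [ 0.5757 -0.1802  0.0626] p98 [ 0.6229 -0.1328  0.0685] uv 304.4 214.5
```

View pics/t21.png

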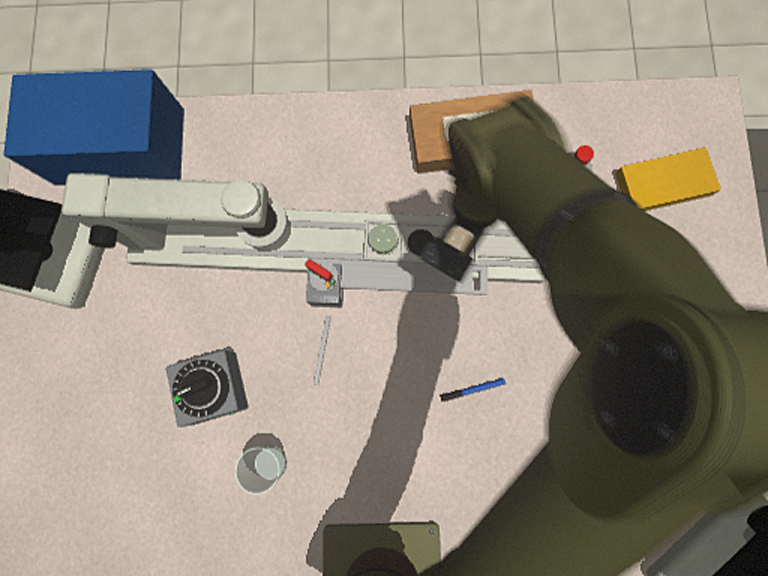

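View pics/s21.png

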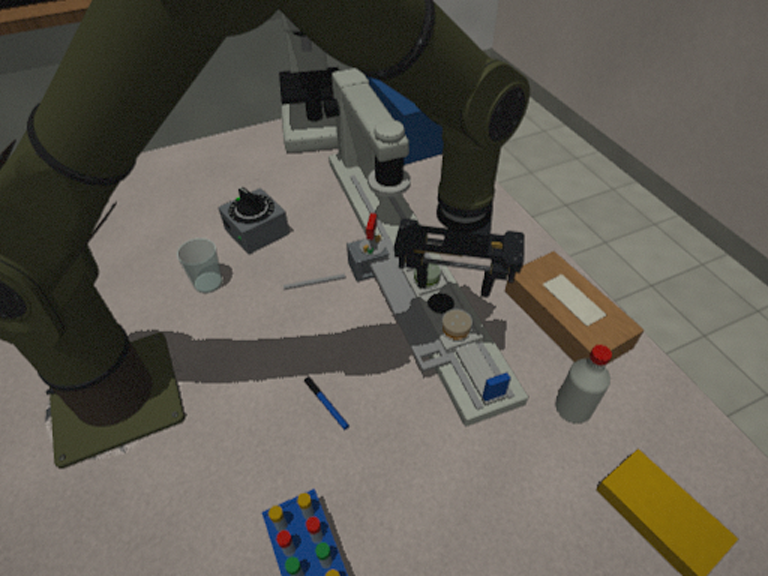

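```bash
python3 go.py .590 -.303 .17 85.7
```

```text
t 31.825 tcp [ 0.5724 -0.1686  0.1943] F [ 0.5 -0.5  0.6] open 0.9998910702228498
toolx [-0.817   0.5766 -0.0034] tooly [ 0.5765  0.8168 -0.0192] toolz [-0.0083 -0.0176 -0.9998] q [ 0.53  0.77 -0.59  1.69  0.57  0.86  2.21]
ang 144.79 d [ 0.0176 -0.1344 -0.0243] turn 59.088427581980525 n 6
{"slide":[-0.0153, -0.0165, 0.0044],"turn":9.8},{"slide":[-0.0179, -0.0137, 0.0044],"turn":9.8},{"slide":[-0.02, -0.0104, 0.0044],"turn":9.8},{"slide":[-0.0215, -0.0068, 0.0044],"turn":9.8},{"slide":[-0.0223, -0.0031, 0.0044],"turn":9.8},{"slide":[-0.0225, 0.0008, 0.0044],"turn":9.8},
```

```bash
python3 -m creep '[{"slide":[-0.015,-0.0165,0],"turn":9.8,"hand":0.06},{"slide":[-0.018,-0.0135,0.004],"turn":9.8,"hand":0.05},{"slide":[-0.02,-0.0105,0.004],"turn":9.8,"hand":0.05},{"slide":[-0.0215,-0.007,0.004],"turn":9.8,"hand":0.05},{"slide":[-0.0225,-0.003,0.004],"turn":9.8,"hand":0.05}]' 30; python3 -m creep '[{"slide":[-0.0225,0.001,0.004],"turn":9.8,"hand":0.05},{"slide":[0,0,0],"turn":0,"hand":0.05},{"slide":[0,0,0],"turn":0,"hand":0.05}]'; python3 go.py .590 -.303 .07 85.7 3
```

```text
clock: 32.45
tool_pos: [0.5923, -0.2719, 0.1798]
eef_rot: [0.667, 0.745, -0.005, 0.002]
contact_force: [-0.3, 0.0, -0.8]
opening: 0.568
clock: 32.83
tool_pos: [0.5955, -0.2927, 0.1755]
eef_rot: [0.726, 0.688, -0.005, 0.002]
contact_force: [0.7, -0.1, -0.2]
opening: 0.572
t 32.825 tcp [ 0.5955 -0.2927  0.1755] F [ 0.7 -0.1 -0.2] open 0.5717113595454253
toolx [ 0.0532  0.9985 -0.0099] tooly [ 0.9986 -0.0532 -0.0043] toolz [-0.0049 -0.0096 -0.9999] q [ 0.55  0.84 -0.33  1.5   0.34  0.86  1.62]
ang 86.95 d [-0.0055 -0.0103 -0.1055] turn 1.2522219995791914 n 3
{"slide":[-0.0032, -0.0015, 0.0352],"turn":0.4},{"slide":[-0.0032, -0.0015, 0.0352],"turn":0.4},{"slide":[-0.0032, -0.0015, 0.0352],"turn":0.4},
```

```bash
python3 -m creep '[{"slide":[-0.009,-0.0045,0.02],"turn":1.2,"hand":0.05},{"slide":[0,0,0.04],"turn":0,"hand":0.05},{"slide":[0,0,0.03],"turn":0,"hand":0.05},{"slide":[0,0,0.013],"turn":0,"hand":0.05},{"slide":[0,0,0],"turn":0,"hand":0.05}]' 30; python3 -c "
from h import *
st()
save(snapshot('side'),'s22.png',(250,170,410,290),5)"
```

```text
clock: 33.45
tool_pos: [0.5895, -0.3034, 0.0718]
eef_rot: [0.734, 0.679, -0.006, 0.002]
contact_force: [0.7, -0.1, 0.6]
opening: 0.569
t 33.45 tcp [ 0.5895 -0.3034  0.0718] F [ 0.7 -0.1  0.6] open 0.5686630682945492
toolx [ 0.0768  0.997  -0.0105] tooly [ 0.997  -0.0769 -0.0056] toolz [-0.0064 -0.0101 -0.9999] q [ 0.54  0.97 -0.28  1.55  0.39  0.68  1.57]
```

View pics/s22.png

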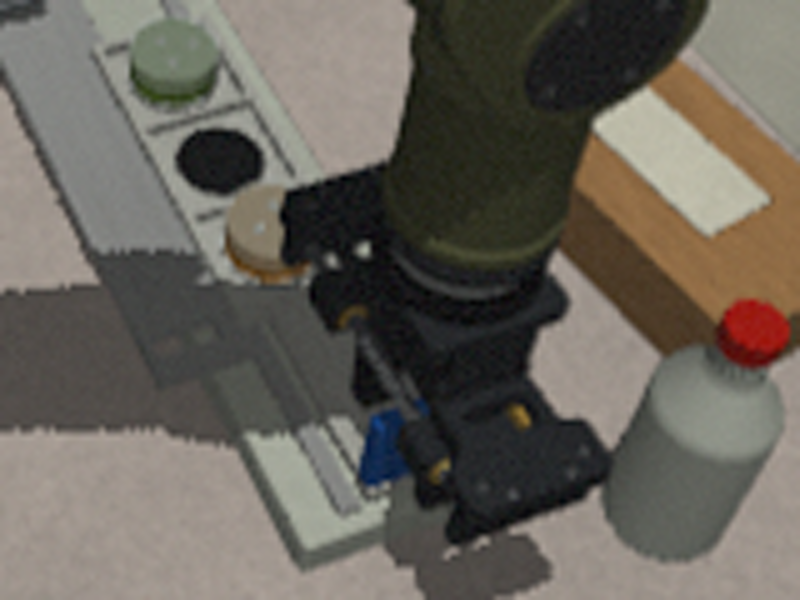

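```bash
python3 -m creep '[{"slide":[0,0,0],"turn":0,"hand":0.005},{"slide":[0,0,0],"turn":0,"hand":0.005},{"slide":[0,0,0],"turn":0,"hand":0.005},{"slide":[0,0,0],"turn":0,"hand":0.005},{"slide":[0,0,0],"turn":0,"hand":0.005}]' 40; python3 -m creep '[{"slide":[0.006,0,0],"turn":0,"hand":0.005},{"slide":[0.012,0,0],"turn":0,"hand":0.005},{"slide":[0.018,0,0],"turn":0,"hand":0.005},{"slide":[0.02,0,0],"turn":0,"hand":0.005},{"slide":[0.02,0,0],"turn":0,"hand":0.005}]'; python3 -c "
from h import *
st()"
```

```text
clock: 34.12
tool_pos: [0.5898, -0.3027, 0.0722]
eef_rot: [0.734, 0.679, -0.005, 0.001]
contact_force: [-0.5, 4.4, 4.3]
opening: 0.158
clock: 34.75
tool_pos: [0.5955, -0.2293, 0.0721]
eef_rot: [0.735, 0.678, -0.007, 0.003]
contact_force: [-2.0, -2.2, 10.3]
opening: 0.158
t 34.75 tcp [ 0.5955 -0.2293  0.0721] F [-2.  -2.2 10.3] open 0.1584546388811918
toolx [ 0.0797  0.9967 -0.014 ] tooly [ 0.9968 -0.0798 -0.0042] toolz [-0.0053 -0.0136 -0.9999] q [ 0.42  0.94 -0.25  1.64  0.38  0.61  1.45]
```

```bash
python3 -m creep '[{"slide":[0.022,0,-0.001],"turn":0,"hand":0.005},{"slide":[0.022,0,-0.0005],"turn":0,"hand":0.005},{"slide":[0.022,0,-0.0005],"turn":0,"hand":0.005},{"slide":[0.022,0,-0.0003],"turn":0,"hand":0.005},{"slide":[0.022,0,-0.0003],"turn":0,"hand":0.005}]' 40; python3 -c "
from h import *
st()"
```

```text
clock: 35.38
tool_pos: [0.604, -0.1181, 0.0722]
eef_rot: [0.734, 0.679, -0.006, 0.002]
contact_force: [-0.1, -2.1, 2.8]
opening: 0.156
t 35.375 tcp [ 0.604  -0.1181  0.0722] F [-0.1 -2.1  2.8] open 0.15590880228762774
toolx [ 0.0788  0.9968 -0.0123] tooly [ 0.9969 -0.0789 -0.0049] toolz [-0.0059 -0.0118 -0.9999] q [ 0.23  0.92 -0.22  1.71  0.36  0.56  1.28]
```

```bash
python3 -m creep '[{"slide":[0.022,0,-0.0003],"turn":0,"hand":0.005},{"slide":[0.022,0,-0.0003],"turn":0,"hand":0.005},{"slide":[0.02,0,-0.0003],"turn":0,"hand":0.005},{"slide":[0.015,0,-0.0003],"turn":0,"hand":0.005},{"slide":[0.01,0,0],"turn":0,"hand":0.005}]' 40;python3 -m creep '[{"slide":[0.008,0,0],"turn":0,"hand":0.005},{"slide":[0.005,0,0],"turn":0,"hand":0.005},{"slide":[0.003,0,0],"turn":0,"hand":0.005},{"slide":[0,0,0],"turn":0,"hand":0.005}]'; python3 -c "
from h import *
st()"
```

```text
clock: 36.0
tool_pos: [0.611, -0.0292, 0.0722]
eef_rot: [0.734, 0.679, -0.006, 0.002]
contact_force: [0.6, -2.8, 2.1]
opening: 0.151
clock: 36.5
tool_pos: [0.6114, -0.0233, 0.0723]
eef_rot: [0.736, 0.676, -0.011, 0.005]
contact_force: [-0.9, -14.6, 2.5]
opening: 0.157
t 36.5 tcp [ 0.6114 -0.0233  0.0723] F [ -0.9 -14.6   2.5] open 0.15661687901227112
toolx [ 0.0846  0.9962 -0.0228] tooly [ 0.9964 -0.0848 -0.0065] toolz [-0.0084 -0.0222 -0.9997] q [ 0.05  0.91 -0.19  1.72  0.33  0.55  1.14]
```

```bash
python3 -m creep '[{"slide":[-0.005,0,0],"turn":0,"hand":0.005},{"slide":[0,0,0],"turn":0,"hand":0.03},{"slide":[0,0,0],"turn":0,"hand":0.05},{"slide":[0,0,0],"turn":0,"hand":0.05},{"slide":[0,0,-0.03],"turn":0,"hand":0.05}]' 40;python3 -m creep '[{"slide":[0,0,-0.06],"turn":0,"hand":0.05},{"slide":[-0.06,0,-0.03],"turn":0,"hand":0.05},{"slide":[-0.06,0,0],"turn":0,"hand":0.05},{"slide":[-0.06,0,0],"turn":0,"hand":0.05}]'; python3 - <<'E'
from pts import *
st()
a=snapshot("top");b=snapshot("side");save(a,"t23.png",(90,90,330,270),3);save(b,"s23.png",(180,70,340,190),5)
for s in(a,b):
    P=cloud(s)
    summ("blue",*mask(s,105,130,130,60,(.607,-.025,.06),(.06,.12)))
    q=summ("red",*mask(s,170,8,130,60,(.535,.09,.06),(.1,.2)))
E
```

```text
clock: 37.12
tool_pos: [0.6103, -0.0183, 0.1007]
eef_rot: [0.734, 0.679, -0.008, 0.0]
contact_force: [-0.1, 0.1, -0.5]
opening: 0.56
clock: 37.62
tool_pos: [0.599, -0.1944, 0.1931]
eef_rot: [0.734, 0.679, -0.005, 0.003]
contact_force: [0.7, -0.2, -0.6]
opening: 0.568
t 37.625 tcp [ 0.599  -0.1944  0.1931] F [ 0.7 -0.2 -0.6] open 0.5676914073181595
toolx [ 0.0774  0.9969 -0.0115] tooly [ 0.997  -0.0775 -0.0036] toolz [-0.0045 -0.0111 -0.9999] q [ 0.39  0.77 -0.29  1.6   0.29  0.82  1.47]
blue 70 mean [ 0.6095 -0.0234  0.0924] med [ 0.6095 -0.0238  0.0932] p2 [ 0.5907 -0.0296  0.0809] p98 [ 0.6282 -0.0177  0.096 ] uv 256.8 156.0
red 104 mean [0.5396 0.0909 0.1329] med [0.5389 0.091  0.1334] p2 [0.5247 0.0717 0.1272] p98 [0.5548 0.11   0.1364] uv 212.2 179.6
blue 129 mean [ 0.6068 -0.0285  0.0806] med [ 0.6065 -0.0299  0.0827] p2 [ 0.5908 -0.0329  0.0608] p98 [ 0.6247 -0.0202  0.0939] uv 285.0 178.7
red 79 mean [0.5364 0.0836 0.1265] med [0.5343 0.0795 0.1301] p2 [0.5239 0.0687 0.1074] p98 [0.5534 0.109  0.1337] uv 246.8 150.6
```

View pics/t23.png

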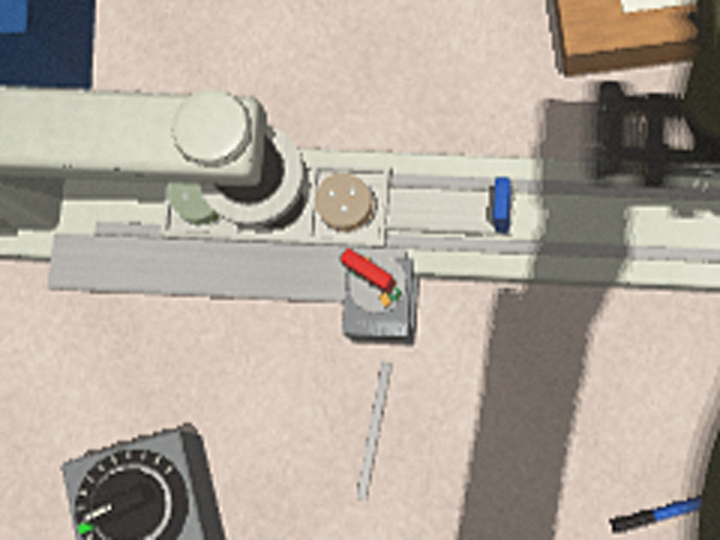

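View pics/s23.png

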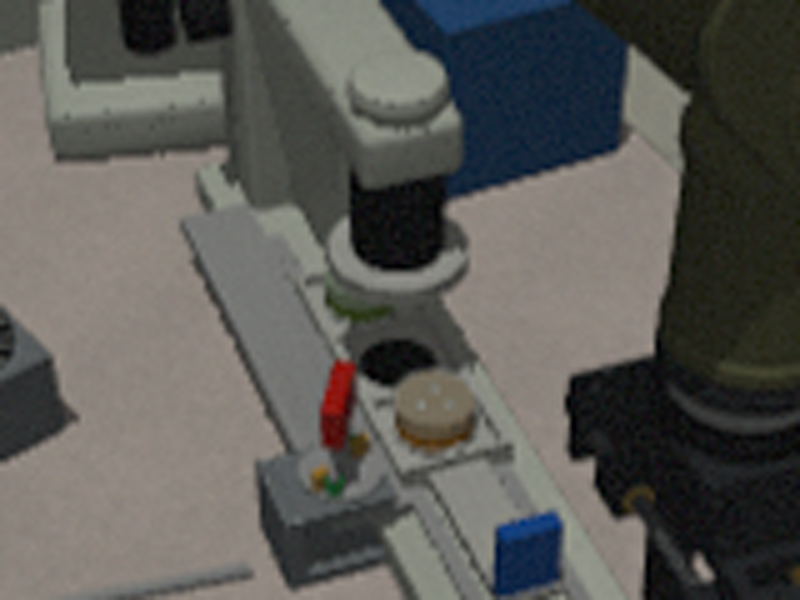

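```bash
python3 go.py .538 .091 .19 145.7 7
```

```text
t 37.725 tcp [ 0.5964 -0.2039  0.1921] F [-1.3 -0.6 -0.8] open 0.5687100144781169
toolx [ 0.0911  0.9957 -0.019 ] tooly [ 0.9958 -0.0912 -0.0059] toolz [-0.0076 -0.0184 -0.9998] q [ 0.4   0.77 -0.28  1.6   0.29  0.82  1.47]
ang 84.77 d [-0.0584  0.2949 -0.0021] turn -60.926529005512435 n 7
{"slide":[0.0412, -0.0122, -0.0004],"turn":-8.7},{"slide":[0.0426, -0.0058, -0.0004],"turn":-8.7},{"slide":[0.0429, 0.0007, -0.0004],"turn":-8.7},{"slide":[0.0423, 0.0072, -0.0004],"turn":-8.7},{"slide":[0.0408, 0.0135, -0.0004],"turn":-8.7},{"slide":[0.0382, 0.0196, -0.0004],"turn":-8.7},{"slide":[0.0348, 0.0251, -0.0004],"turn":-8.7},
```

```bash
python3 -m creep '[{"slide":[0.041,-0.012,0],"turn":-8.7,"hand":0.044},{"slide":[0.0425,-0.006,0],"turn":-8.7,"hand":0.044},{"slide":[0.043,0.001,0],"turn":-8.7,"hand":0.044},{"slide":[0.0425,0.007,0],"turn":-8.7,"hand":0.044},{"slide":[0.041,0.0135,0],"turn":-8.7,"hand":0.044}]' 40; python3 -m creep '[{"slide":[0.038,0.0195,0],"turn":-8.7,"hand":0.044},{"slide":[0.035,0.025,0],"turn":-8.7,"hand":0.044},{"slide":[0,0,0],"turn":0,"hand":0.044},{"slide":[0,0,0],"turn":0,"hand":0.044}]'; python3 go.py .5385 .0905 .115 145.7 3
```

```text
clock: 38.35
tool_pos: [0.5537, 0.0188, 0.1903]
eef_rot: [0.428, 0.904, -0.006, -0.0]
contact_force: [0.4, 1.2, 0.4]
opening: 0.497
clock: 38.85
tool_pos: [0.5364, 0.1001, 0.1892]
eef_rot: [0.29, 0.957, -0.007, -0.001]
contact_force: [-0.2, -0.6, -0.7]
opening: 0.504
t 38.85 tcp [0.5364 0.1001 0.1892] F [-0.2 -0.6 -0.7] open 0.5043879685662179
toolx [-0.8321  0.5546 -0.0017] tooly [ 0.5545  0.8321 -0.0136] toolz [-0.0062 -0.0122 -0.9999] q [ 0.04  0.71 -0.54  1.85  0.53  0.74  1.76]
ang 146.32 d [ 0.0021 -0.0096 -0.0742] turn 0.6197545868814984 n 3
{"slide":[-0.0023, -0.0019, 0.0248],"turn":0.2},{"slide":[-0.0023, -0.0019, 0.0248],"turn":0.2},{"slide":[-0.0023, -0.0019, 0.0248],"turn":0.2},
```

```bash
python3 -m creep '[{"slide":[-0.007,-0.006,0.01],"turn":0.6,"hand":0.044},{"slide":[0,0,0.02],"turn":0,"hand":0.044},{"slide":[0,0,0],"turn":0,"hand":0.044},{"slide":[0,0,0],"turn":0,"hand":0.044}]' 40; python3 go.py .5385 .0905 .112 145.7 3; python3 -c "
from h import *
save(snapshot('side'),'s24.png',(180,80,340,200),5)"
```

```text
clock: 39.35
tool_pos: [0.5391, 0.0906, 0.1596]
eef_rot: [0.295, 0.955, -0.006, -0.001]
contact_force: [0.1, 0.0, 0.0]
opening: 0.497
t 39.35 tcp [0.5391 0.0906 0.1596] F [0.1 0.  0. ] open 0.49653237002251244
toolx [-0.826   0.5637 -0.0018] tooly [ 0.5636  0.8259 -0.0127] toolz [-0.0057 -0.0115 -0.9999] q [ 0.04  0.75 -0.5   1.87  0.57  0.68  1.74]
ang 145.69 d [-0.0006 -0.0001 -0.0476] turn -0.009461267081746882 n 3
{"slide":[0.0002, 0.0001, 0.0159],"turn":-0.0},{"slide":[0.0002, 0.0001, 0.0159],"turn":-0.0},{"slide":[0.0002, 0.0001, 0.0159],"turn":-0.0},
```

View pics/s24.png

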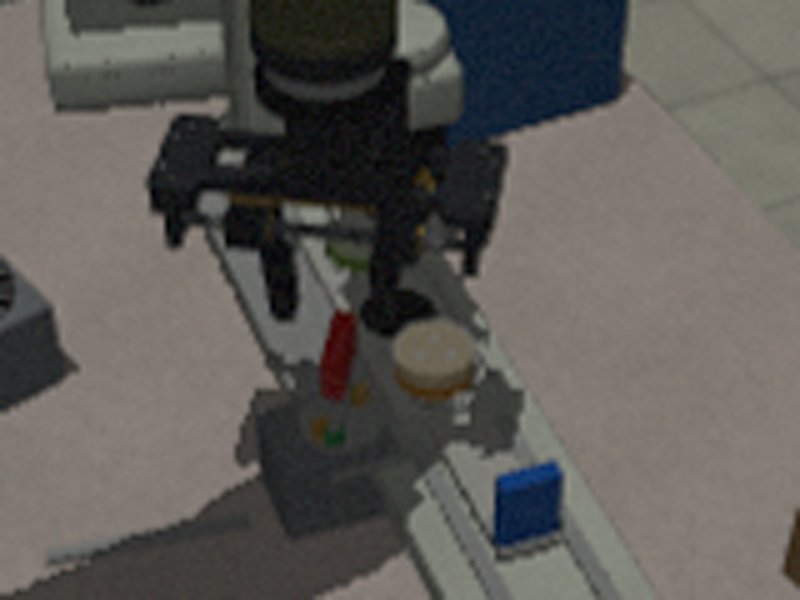

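```bash
python3 -m creep '[{"slide":[0,0,0.025],"turn":0,"hand":0.044},{"slide":[0,0,0.017],"turn":0,"hand":0.044},{"slide":[0,0,0.005],"turn":0,"hand":0.044},{"slide":[0,0,0],"turn":0,"hand":0.044}]' 40; python3 -c "
from h import *
st()
save(snapshot('side'),'s25.png',(180,80,340,200),5)"
```

```text
clock: 39.9
tool_pos: [0.5385, 0.091, 0.1125]
eef_rot: [0.294, 0.956, -0.006, -0.001]
contact_force: [-0.2, -0.6, 0.3]
opening: 0.497
t 39.9 tcp [0.5385 0.091  0.1125] F [-0.2 -0.6  0.3] open 0.497253814941754
toolx [-0.8269  0.5623 -0.0014] tooly [ 0.5623  0.8268 -0.0127] toolz [-0.006  -0.0113 -0.9999] q [ 0.    0.82 -0.44  1.9   0.63  0.58  1.68]
```

View pics/s25.png

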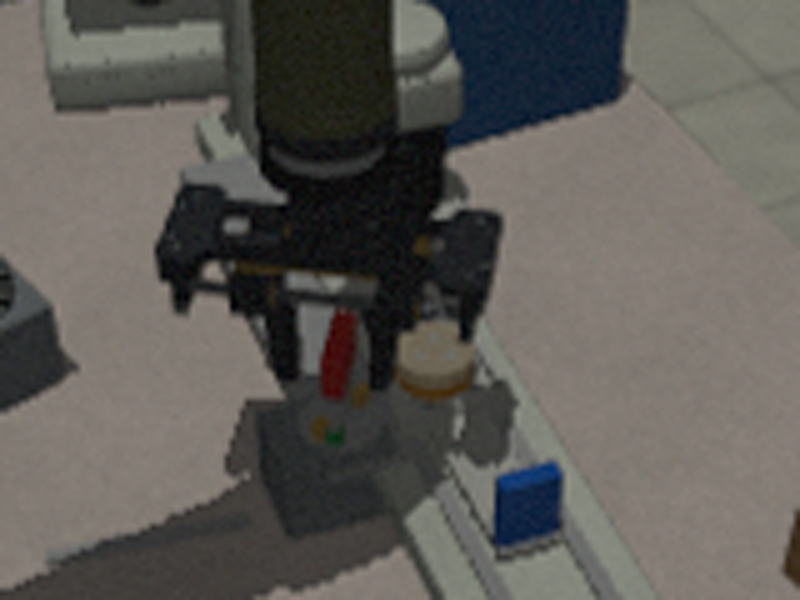

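Aligned astride the bar. Grip and lift.

```bash
python3 -m creep '[{"slide":[0,0,0],"turn":0,"hand":0.005},{"slide":[0,0,0],"turn":0,"hand":0.005},{"slide":[0,0,0],"turn":0,"hand":0.005},{"slide":[0,0,0],"turn":0,"hand":0.005},{"slide":[0,0,0],"turn":0,"hand":0.005}]' 40; python3 -c "
from h import *
st()"; python3 -m creep '[{"slide":[0,0,-0.003],"turn":0,"hand":0.005},{"slide":[0,0,-0.0025],"turn":0,"hand":0.005},{"slide":[0,0,0],"turn":0,"hand":0.005}]';  python3 -c "
from h import *
st()"
```

```text
clock: 40.58
tool_pos: [0.5396, 0.0902, 0.1128]
eef_rot: [0.295, 0.956, -0.006, -0.0]
contact_force: [4.1, -2.3, 0.3]
opening: 0.158
t 40.575 tcp [0.5396 0.0902 0.1128] F [ 4.1 -2.3  0.3] open 0.15755365525213466
toolx [-0.8263  0.5633 -0.0035] tooly [ 0.5633  0.8262 -0.0119] toolz [-0.0039 -0.0118 -0.9999] q [ 0.    0.82 -0.44  1.9   0.64  0.57  1.68]
clock: 40.95
tool_pos: [0.5395, 0.0901, 0.1173]
eef_rot: [0.295, 0.956, -0.006, -0.001]
contact_force: [6.7, -2.0, -9.1]
opening: 0.157
t 40.95 tcp [0.5395 0.0901 0.1173] F [ 6.7 -2.  -9.1] open 0.15712463077679117
toolx [-0.8263  0.5632 -0.0025] tooly [ 0.5632  0.8263 -0.0122] toolz [-0.0048 -0.0115 -0.9999] q [ 0.01  0.81 -0.45  1.9   0.63  0.59  1.69]
```

```bash
python3 -m creep '[{"slide":[0,0,-0.0018],"turn":0,"hand":0.005},{"slide":[0,0,0],"turn":8,"hand":0.005},{"slide":[0,0,0],"turn":9,"hand":0.005}]';  python3 -c "
from h import *
st()";python3 -m creep '[{"slide":[0,0,0],"turn":9,"hand":0.005},{"slide":[0,0,0],"turn":9,"hand":0.005},{"slide":[0,0,0],"turn":9,"hand":0.005},{"slide":[0,0,0],"turn":9,"hand":0.005},{"slide":[0,0,0],"turn":7,"hand":0.005}]';python3 -m creep '[{"slide":[0,0,0],"turn":0,"hand":0.005}]';  python3 -c "
from h import *
g,R_=st();print(np.degrees(np.arctan2(R_[1,0],R_[0,0])))"
```

```text
clock: 41.32
tool_pos: [0.539, 0.0908, 0.1188]
eef_rot: [0.435, 0.901, -0.006, -0.0]
contact_force: [4.7, -0.5, -10.3]
opening: 0.153
t 41.325 tcp [0.539  0.0908 0.1188] F [  4.7  -0.5 -10.3] open 0.15272616252340368
toolx [-0.6221  0.783  -0.0046] tooly [ 0.7829  0.622  -0.0111] toolz [-0.0058 -0.0105 -0.9999] q [-0.04  0.8  -0.37  1.9   0.54  0.55  1.47]
clock: 41.95
tool_pos: [0.5385, 0.0929, 0.1187]
eef_rot: [0.734, 0.679, -0.005, 0.001]
contact_force: [3.2, 1.9, -10.3]
opening: 0.161
clock: 42.08
tool_pos: [0.5385, 0.0929, 0.1189]
eef_rot: [0.732, 0.682, -0.005, 0.001]
contact_force: [2.4, 1.7, -10.4]
opening: 0.157
t 42.075 tcp [0.5385 0.0929 0.1189] F [  2.4   1.7 -10.4] open 0.15693463735773913
toolx [ 0.0709  0.9974 -0.0093] tooly [ 0.9975 -0.071  -0.0052] toolz [-0.0058 -0.0089 -0.9999] q [-0.15  0.78 -0.18  1.9   0.28  0.49  0.97]
85.93297329134707
```

```bash
python3 -m creep '[{"slide":[0,0,0.005],"turn":0.4,"hand":0.005},{"slide":[0,0,0.005],"turn":0,"hand":0.005},{"slide":[0,0,0.005],"turn":0,"hand":0.005},{"slide":[0,0,0],"turn":0,"hand":0.005}]';  python3 -c "
from h import *
st()"
```

```text
clock: 42.58
tool_pos: [0.5385, 0.0927, 0.1044]
eef_rot: [0.734, 0.679, -0.005, 0.001]
contact_force: [1.7, 4.5, -6.2]
opening: 0.154
t 42.575 tcp [0.5385 0.0927 0.1044] F [ 1.7  4.5 -6.2] open 0.15427569280807252
toolx [ 0.0778  0.9969 -0.0088] tooly [ 0.997  -0.0779 -0.0048] toolz [-0.0055 -0.0084 -0.9999] q [-0.16  0.81 -0.17  1.91  0.29  0.45  0.95]
```

```bash
python3 -m creep '[{"slide":[0,0,0.002],"turn":0,"hand":0.005},{"slide":[0,0,0],"turn":0,"hand":0.03},{"slide":[0,0,0],"turn":0,"hand":0.044},{"slide":[0,0,0],"turn":0,"hand":0.044},{"slide":[0,0,-0.03],"turn":0,"hand":0.044}]'; python3 -m creep '[{"slide":[0,0,-0.05],"turn":0,"hand":0.044},{"slide":[-0.05,-0.02,-0.05],"turn":0,"hand":0.044},{"slide":[-0.06,-0.02,-0.02],"turn":0,"hand":0.044},{"slide":[-0.06,-0.02,0],"turn":0,"hand":0.044},{"slide":[-0.06,-0.02,0],"turn":0,"hand":0.044}]';python3 -m creep '[{"slide":[-0.06,-0.02,0],"turn":0,"hand":0.044},{"slide":[-0.06,-0.02,0],"turn":0,"hand":0.044},{"slide":[0,0,0],"turn":0,"hand":0.044},{"slide":[0,0,0],"turn":0,"hand":0.044}]'; python3 - <<'E'
from rect import *
st()
a=snapshot("top");b=snapshot("side");save(a,"t26.png");save(b,"s26.png",(100,60,360,255),3)
for s in(a,b):
    P=cloud(s)
    summ("blue",*mask(s,105,130,130,60,(.607,-.025,.06),(.06,.12)))
    q=summ("red",*mask(s,170,8,130,60,(.535,.09,.06),(.1,.2)))
    w,v=np.linalg.eigh(np.cov((q-q.mean(0))[:,:2].T));print("ang",np.degrees(np.arctan2(v[1,1],v[0,1]))%180)
    summ("dA",(np.hypot(P[...,0]-.62,P[...,1]-.12)<.05)&(P[...,2]>.061)&(P[...,2]<.085),P)
    for n in("dial_tip","green_mark","dial_grip"): print(n,[(np.round(d["uv"],1),round(d["conf"],2)) for d in pinpoint(n,s)[:2]])
i1=rect(a,(.347,.307),.075,n=400);i2=rect(a,(.347,.307),.114,n=400)
cv2.imwrite("pics/r26.png",np.hstack([i1,i2]))
E
```

```text
clock: 43.2
tool_pos: [0.537, 0.0902, 0.1317]
eef_rot: [0.735, 0.678, -0.008, 0.001]
contact_force: [0.4, 0.1, -0.3]
opening: 0.502
clock: 43.82
tool_pos: [0.4455, -0.1205, 0.2477]
eef_rot: [0.735, 0.678, -0.006, 0.003]
contact_force: [0.7, -0.3, 0.6]
opening: 0.497
clock: 44.32
tool_pos: [0.3975, -0.2333, 0.2488]
eef_rot: [0.735, 0.678, -0.006, 0.002]
contact_force: [0.5, 1.2, 0.5]
opening: 0.5
t 44.325 tcp [ 0.3975 -0.2333  0.2488] F [0.5 1.2 0.5] open 0.5002483422016755
toolx [ 0.0811  0.9966 -0.0113] tooly [ 0.9967 -0.0812 -0.0048] toolz [-0.0057 -0.0109 -0.9999] q [ 0.62  0.49 -0.3   2.04  0.25  0.65  1.65]
blue 65 mean [ 0.6108 -0.0236  0.0926] med [ 0.6114 -0.0239  0.093 ] p2 [ 0.5926 -0.0296  0.0894] p98 [ 0.6287 -0.0182  0.0958] uv 256.8 155.5
red 106 mean [0.5398 0.0913 0.1205] med [0.5408 0.0906 0.1218] p2 [0.5176 0.085  0.1062] p98 [0.5617 0.0983 0.1249] uv 212.7 180.5
ang 176.50738841304496
dA 294 mean [0.621  0.1244 0.0674] med [0.6216 0.1238 0.0676] p2 [0.5976 0.1012 0.064 ] p98 [0.6446 0.1487 0.0708] uv 203.7 156.2
dial_tip [(array([120.7, 263.6]), 0.95)]
green_mark [(array([205.2, 157.6]), 0.59), (array([116.7, 261.9]), 0.49)]
dial_grip [(array([126.2, 257.3]), 0.71)]
blue 129 mean [ 0.6069 -0.0284  0.0805] med [ 0.6065 -0.0297  0.0838] p2 [ 0.5907 -0.0328  0.0614] p98 [ 0.625  -0.0193  0.0936] uv 285.0 178.7
red none 0Traceback (most recent call last):
  File "<stdin>", line 8, in <module>
AttributeError: 'NoneType' object has no attribute 'mean'
```

View pics/t26.png

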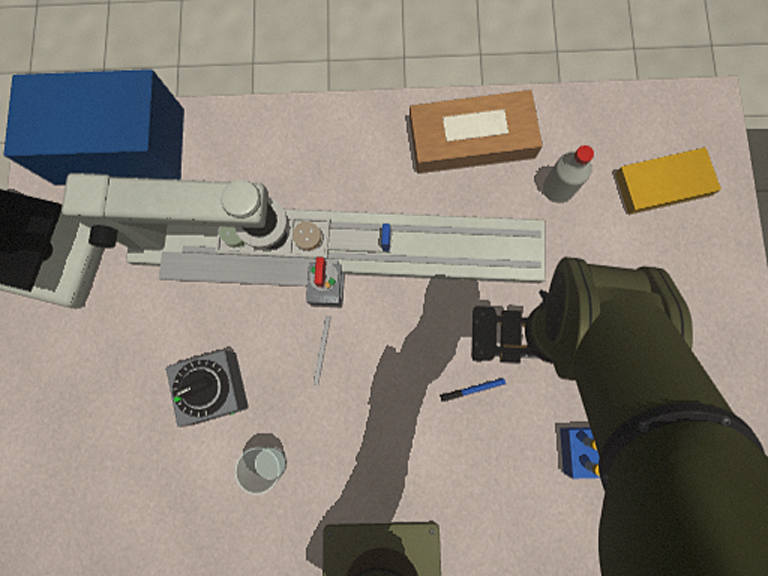

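View pics/s26.png

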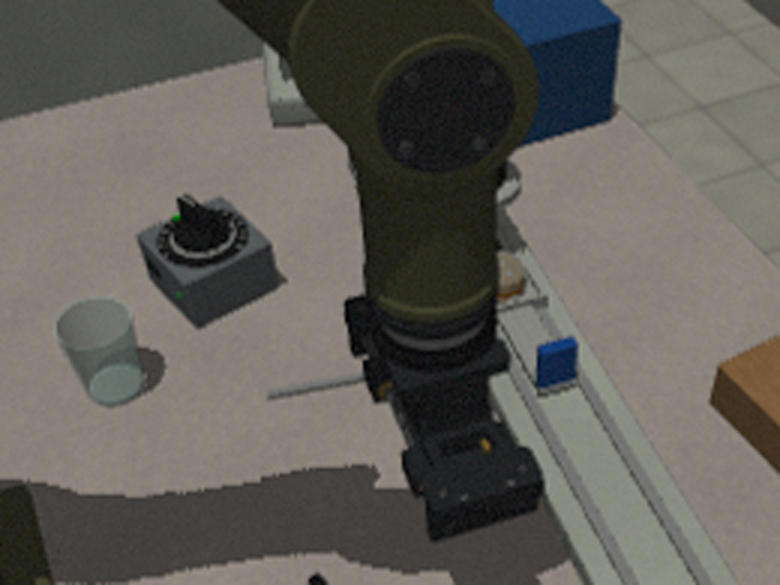

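```bash
python3 - <<'E'
from rect import *
S=[snapshot("top") for _ in range(4)]
a=dict(S[0]);a["frame"]=np.mean([s["frame"] for s in S],0).astype(np.uint8)
a["depth"]=np.median([s["depth"] for s in S],0).astype(np.float32)
i1=rect(a,(.347,.307),.075,n=400);i2=rect(a,(.347,.307),.114,n=400)
cv2.imwrite("pics/r26.png",np.hstack([i1,i2]))
P=cloud(a);f=a["frame"].astype(int)
# pointer on bar top: bright pixels close
m=(np.hypot(P[...,0]-.347,P[...,1]-.307)<.045)&(f.min(-1)>110)&(P[...,2]>.09)
q=summ("ptr",m,P)
for p,uv in zip(P[m],np.argwhere(m)): print(uv[::-1],p,f[uv[0],uv[1]])
g=(f[...,1]>f[...,0]+50)&(f[...,1]>f[...,2]+50)&(np.hypot(P[...,0]-.335,P[...,1]-.35)<.03)
summ("mk",g,P)
m=(np.hypot(P[...,0]-.347,P[...,1]-.307)<.045)&(P[...,2]>.108)
q=P[m];w,v=np.linalg.eigh(np.cov((q-q.mean(0))[:,:2].T));print("bar",q.mean(0),np.degrees(np.arctan2(v[1,1],v[0,1]))%180, np.percentile(q@np.r_[v[:,1],0],[2,98]),np.percentile(q@np.r_[v[:,0],0],[2,98]))
E
```

```text
ptr 14 mean [0.3434 0.3212 0.114 ] med [0.3437 0.3206 0.114 ] p2 [0.339  0.3119 0.1129] p98 [0.3476 0.3308 0.1156] uv 122.3 260.1
[126 258] [0.3485 0.3122 0.1134] [141 142 130]
[123 259] [0.3462 0.3194 0.1142] [122 121 112]
[124 259] [0.3461 0.3173 0.1131] [156 158 145]
[125 259] [0.3461 0.3143 0.1141] [123 123 115]
[126 259] [0.346  0.3118 0.1141] [211 212 193]
[122 260] [0.3438 0.3223 0.1131] [155 155 143]
[123 260] [0.3437 0.3186 0.1158] [208 210 192]
[124 260] [0.3436 0.3164 0.1151] [198 199 183]
[119 261] [0.3415 0.3299 0.1129] [121 122 111]
[120 261] [0.3414 0.3273 0.1129] [133 132 123]
[121 261] [0.3414 0.324  0.1147] [211 212 194]
[122 261] [0.3413 0.3218 0.114 ] [197 198 181]
[118 262] [0.3391 0.3314 0.1151] [127 127 118]
[119 262] [0.339  0.3295 0.1134] [212 212 195]
mk 13 mean [0.3299 0.3475 0.075 ] med [0.329  0.3466 0.0758] p2 [0.3264 0.342  0.0693] p98 [0.3331 0.3542 0.0772] uv 117.9 265.6
bar [0.3473 0.3074 0.1132] 112.53826944864464 [0.1253 0.1759] [-0.4457 -0.4322]
```

View pics/r26.png

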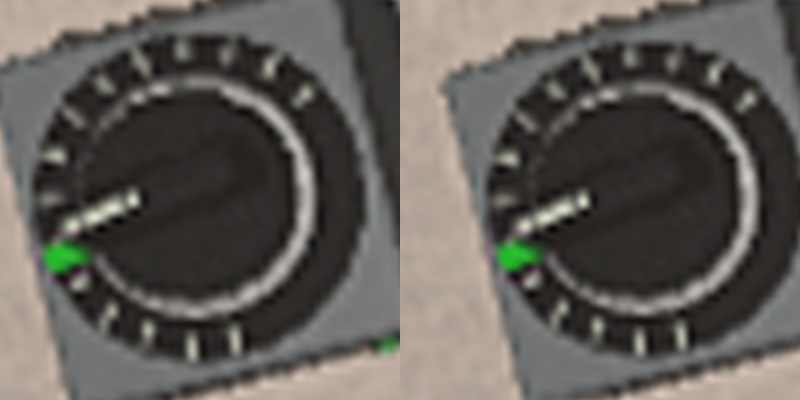

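```bash
python3 -c "
from plant import *
print(finish_job())"
```

```text
the job is handed in; nothing more can be done
None
```

The job is done and handed in at about 45 s of the 208 s allowed. `finish_job()` gives no verdict, so the results below are my own checks.

**What I did**
1. I turned the lamp dial clockwise to the green marker.
2. I lifted the plunger and parked it in its rest notch.
3. I drew the tray out by its tab until it hit the end stop.
4. I put the amber dish in the pocket nearest the tab and the green dish in the pocket nearest the column. I saw no other dishes on the bench.
5. I pushed the tray home, then twisted the plunger back and let it spring down.

**Last checks**
- **Tray:** the tab reads within about 1 mm of where it started at home, and the end stop pushed back with about 15 N.
- **Plunger:** its top is back at its starting height, so the pin is down. The bar is within about 1° of the stand's x.
- **Dishes:** both sat flat when placed, with their lids at about 67 mm (68 mm expected). The amber one still reads flat with the tray home. The green one is mostly hidden under the camera head, so after the push I could only see that it was still in its pocket.
- **Other things:** the pen, forceps and wash bottle look unmoved in the last top picture.

**Less certain**
- **Dial:** the pointer measures 112.5–113° and the marker 113.5–114°, so they agree to about 1–1.5°, under 1 mm at the tip. That is at the limit of what the cameras can resolve.
- **Wrist joint:** while I was lowering towards the green dish, joint 6 came right to its lower limit (reading 0.04 to two decimals). I backed off, turned the tool and came in again with room to spare.
- **Last side picture:** the arm hid the plunger in it, so the final plunger check rests on the top camera only.

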